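Hang the nested guard trays on the sprung hook

ROBOT

A 6-joint arm with a two-finger parallel gripper is mounted at the origin on the work surface. World frame = base frame: x ahead of the robot, y to its left, z up, the work surface at z = 0. Lengths are in mm, angles in rad, forces in N, time in s.
With the tool pointing down it reaches from about 350 to 775 mm from the base axis. Payload 7.3 kg.
Tool frame: the origin (TCP) lies at the very end of the fingers, on their centre line; the grasp point (between the pads) lies 19 mm behind it; z points along the fingers, y is the line along which they close (so a half turn about z gives the same grasp; the last joint's range is limited). The gripper opens to 92 mm and grips with 3 to 60 N. Pads are 19 mm wide; open, the fingers measure 130 mm over their backs; the gripper's body (75 mm by 190 mm) begins 47 mm behind the grasp point.
Start: joints at [1.024, 0.342, 1.524, -0, 1.275, -0.146], TCP at [204.819, 483.419, 226.741] pointing down, gripper open.
Joint ranges: [-2.53, 2.53], [-0.77, 2.02], [0.04, 2.7], [-1, 4.14], [0.28, 2.66], [-3.11, 3.11]. Speed limits (rad/s): [2.57, 2.57, 3.14, 3.14, 3.14, 3.14].

INTERFACE

Orientations are given as [roll, pitch, yaw] about the fixed x, y, z axes, in that order (R = Rz(yaw) Ry(pitch) Rx(roll)).
In Python, from plant import bot gives the robot as it stands.
- The arm moves only by the tool send_rows, never from a script. Its argument "rows" is a list of rows, each an object of numbers: "x", "y", "z": the shift along the tool's x, y, z in units of 0.2 m (1.0 is 0.2 m); "ax", "ay", "az": the turn, a rotation vector about the tool's x, y, z in units of 60 degrees (1.0 is 60 degrees); "jaw": the opening, from -1 (shut) to 1 (fully open), so that 0 is half open. In form: [{"x": .., "y": .., "z": .., "ax": .., "ay": .., "az": .., "jaw": ..}, ...]. A call has exactly 10 rows; each row is the pose to reach, as a shift and turn from the pose commanded when the call began, along the tool's axes at that moment; what a row does not reach only later rows make up. A row lasts 1/8 s, in which the tool goes at most 62.5 mm and 10.7 degrees, less where a joint would pass 70% of its speed; a pose out of reach is approached as far as the arm can. A call with a number of a shift or a turn outside -1 to 1 is refused whole. A call with a gripper value outside its range is refused whole. The fingers move at their own pace and stop on an object; the grip force is fixed at half the most. Time passes only in rows, so rows that repeat a pose let the fingers close, or fill a call up. It gives the time, the measured TCP pose, the force, the opening and the grip force at its end, in the units of the state.
- bot.get_obs(): the state, without advancing time (a new reading comes with each control period).
- bot.capture(name): name is "scene" or "top" or "wrist"; returns (picture, depth): 384x512x3 uint8, red, green, blue; 384x512 float32, mm along the optical axis (not along the pixel's ray), 0 where there is no reading.
- bot.camera_model(name): a dict with "vertical_fov" (degrees; the focal length in pixels is half the picture's height over the tangent of half this angle, whatever the lens; pixels are square), "cx", "cy" (the principal point, pixels), "R" (3x3) and "t" (3): a world point X has camera coordinates R X + t; the wrist camera has in their place "T_tool_cam" (4x4, takes a point from camera to tool coordinates, whose origin is the TCP and whose axes are the flange's). Camera axes: x right, y down, z forward; pixel columns grow to the right and rows downward; lengths in mm; the calibration is good to about 2 mm. The wrist camera is an equidistant fisheye: a pixel r from the principal point sees the ray r / f radians off the axis. A picture is of the moment at which its call begins: read the wrist's pose just before it. camera_model takes no time and is no camera call.
- bot.close_job(): hands the job in; it is judged then, once.
The state is a dict: "time": time; "joint_positions": joint angles; "dq": joint speeds; "tau": joint torques, N m; "tool_pos": TCP position; "tcp_rot": TCP orientation; "contact_force": force on the tool from outside, world axes, zero at the start; "moment": the same for the moment, N m; "grip_width": finger opening in mm; "finger_force": force on a finger pad.
Only numpy, scipy, OpenCV 4.12 (cv2) and the standard library are available. Lean on these libraries where they do the work, as an engineer would, in place of code of your own. Each camera call takes 0.05 s, during which the arm holds its last target. There are 200 camera calls.

TASK

Hang the three guard trays on the bracket's hook, rims facing out: the large blue one first, then the middle aluminium one, then the small red one, so that each nests inside the one before. As each one goes on, slide it along the rod and press it home against the sprung pad or the tray behind it with a firm, steady push of about 12 N (held for about a second, never more than 20 N; no ramming of the hook either). Leave all three hanging level and nested, let go of them, and do not disturb anything else on the table.

Things in the scene. Friction and masses are not known exactly. Their poses are not given: they have to be found in the camera images.
- large: Large blue tray, 180-300 g: back plate 120 wide (x) x 100 high (z) x 6 mm (y -6 to 0); 3 mm rims along left, right and lower edge stand forward to y = -20; top open. Origin: rear face, where the rod axis runs once hung; top edge 17 above, lower edge 83 below it. Hanging hole: 28 wide, floor 33 below origin, peaked 45-degree roof, peak 7 above.
- middle: Middle bare-aluminium tray, 150-250 g: back plate 106 wide (x) x 92 high (z) x 6 mm (y -6 to 0); 3 mm rims along left, right and lower edge stand forward to y = -20; top open. Origin: rear face, where the rod axis runs once hung; top edge 17 above, lower edge 75 below it. Hanging hole: 28 wide, floor 33 below origin, peaked 45-degree roof, peak 7 above.
- small: Small red tray, 120-200 g: back plate 92 wide (x) x 84 high (z) x 6 mm (y -6 to 0); 3 mm rims along left, right and lower edge stand forward to y = -20; top open. Origin: rear face, where the rod axis runs once hung; top edge 17 above, lower edge 67 below it. Hanging hole: 28 wide, floor 33 below origin, peaked 45-degree roof, peak 7 above.
- large_tab (a point): grip point in the large tray's tab, 39 mm above the tray's origin at tray x = -30, y = -5 mm. The tab, 18 wide (x), rises 34 mm from the plate's top edge: 10 mm of 6 mm thick neck, then 24 mm of 10 mm thick (y -10 to 0) grip, with this point in its middle. Pinch along y.
- middle_tab (a point): grip point in the middle tray's tab, 39 mm above the tray's origin at tray x = 0, y = -5 mm. The tab, 18 wide (x), rises 34 mm from the plate's top edge: 10 mm of 6 mm thick neck, then 24 mm of 10 mm thick (y -10 to 0) grip, with this point in its middle. Pinch along y.
- small_tab (a point): grip point in the small tray's tab, 39 mm above the tray's origin at tray x = 30, y = -5 mm. The tab, 18 wide (x), rises 34 mm from the plate's top edge: 10 mm of 6 mm thick neck, then 24 mm of 10 mm thick (y -10 to 0) grip, with this point in its middle. Pinch along y.
- bracket: fixed perforated aluminium angle bracket; upright plate 110 wide (x), 158 mm high, front face at y = 0, looking to its own -y; foot to +y. Origin on the table under the front face. The hook, a polished round steel rod 10 mm thick, leaves the face 150 mm up and runs level to -y. Hung trays have axes parallel to the bracket's, origin at x = 0, z = 150 mm, rims to -y, and nest 6 mm apart along y.
- hook_root (a point): rod axis where it leaves the bracket's front face (bracket y = 0, z = 150 mm)
- hook_tip (a point): centre of the rod's rounded upturned end (5 mm radius), 9 mm above the rod axis, at bracket y = -115; the upturn starts at y = -110 mm. A tray raised about 16 mm above its hung height passes over the tip with 7 mm to spare.
- stop: fixed mount of the sprung stop at hook_root, axes as the bracket. It carries a brass collar, clamped by hand, and a black pad (96 x 42 mm, 26 below to 16 above the rod axis) on a damped spring: 4.5 N/mm, 10 mm travel to +y. The large tray is pressed on the pad. The pad's free face lies anywhere from y = -38 to -62 mm, not measured: find it by feel.
- rack: fixed black rack, 140 x 170 mm, three slots 60 mm apart along its y; walls 28 mm high, 24 mm slots. Trays stand on its 6 mm base, rims to its -y, 4 mm play; any tray in any slot. Origin under its middle.
- tape: bystander, leave alone: pink-red tape dispenser with white roll, 95 x 45 x 62 mm
- solvent: bystander, leave alone: amber bottle, 54 mm across, 130 mm tall
- post: bystander, leave alone: upright steel post 25 mm across on a dark 46 mm foot, 75 mm tall
- driver: bystander, leave alone: screwdriver lying on the table
- lensring: bystander, leave alone: flat dark ring, 50 mm across, 12 mm high
- gauge: bystander, leave alone: steel block 75 x 30 x 30 mm
There are look-alikes about, which are no part of the job. Leave any green or yellow look-alike of the middle alone.

How it is judged:
By the outcome, as a careful person would: the job done as asked, in the order asked, and still so for the second after the job is handed in, with the robot touching nothing.
It also fails if it takes over 72 s, if anything falls off the work surface, if the arm or the gripper's body presses on something with over 40 N, if the wrist force passes 120 N, or if a joint passes its speed limit or range.

## Working session

There is one attempt and no reset: what is moved stays moved. The work goes in short steps, Python scripts to look and compute and a tool call to move; the robot and the scene stay as the last step left them, time stands still between calls to the robot, and variables do not carry over. Pictures are saved under pics/ and viewed, at most 10 in all, crops included, and the job is handed in when it is done.

Besides the shell and the picture viewer there is one more tool, called by a JSON object that holds its "api" and its "payload", one argument or row to a line. send_rows: Moves the arm, as the interface text tells. Its arguments: {"type":"object","properties":{"rows":{"type":"array","items":{"type":"object","properties":{"x":{"type":"number","minimum":-1,"maximum":1},"y":{"type":"number","minimum":-1,"maximum":1},"z":{"type":"number","minimum":-1,"maximum":1},"ax":{"type":"number","minimum":-1,"maximum":1},"ay":{"type":"number","minimum":-1,"maximum":1},"az":{"type":"number","minimum":-1,"maximum":1},"jaw":{"type":"number"}}}}},"required":["rows"]}

```bash
mkdir -p pics; ls
cat > h.py <<'E'
import numpy as np, cv2
from plant import bot
def cam(n):
    m=bot.camera_model(n); f=192/np.tan(np.radians(m['vertical_fov'])/2); return m,f
def cloud(n,d,m,f):
    v,u=np.mgrid[0:384,0:512]
    P=np.stack([(u-m['cx'])/f*d,(v-m['cy'])/f*d,d],-1)
    return (P-np.array(m['t']))@np.array(m['R'])
E
python3 - <<'E'
from h import *
o=bot.get_obs();print({k:np.round(v,3) for k,v in o.items()})
ims=[]
for n in('scene','top'):
    im,d=bot.capture(n); m,f=cam(n); np.savez(n+'.npz',im=im,P=cloud(n,d,m,f),d=d)
    print(n,f,m['cx'],m['cy'],-np.array(m['R']).T@m['t'])
    cv2.imwrite(f'pics/{n}.png',cv2.resize(im[:,:,::-1],(800,600)))
E
```

```text
pics
{'time': np.float64(0.0), 'joint_positions': array([ 1.024,  0.343,  1.525, -0.   ,  1.275, -0.146]), 'dq': array([ 0.001, -0.001,  0.   ,  0.   , -0.   ,  0.001]), 'tau': array([ 1.0000e-03, -4.3126e+01, -2.4422e+01,  7.2000e-02,  5.6000e-02,
       -0.0000e+00]), 'tool_pos': array([204.577, 483.059, 226.064]), 'tcp_rot': array([-3.14 , -0.   ,  2.741]), 'contact_force': array([-1.237, -0.014,  0.104]), 'moment': array([-0.073,  0.011, -0.02 ]), 'finger_force': np.float64(0.0), 'grip_width': np.float64(92.04)}
scene 420.03044960066904 246.98973107683764 181.66575874860897 [1262.31940935  -77.47239129  797.7729963 ]
top 461.6003737160157 254.09942411961228 190.75074798332528 [ 307.90397428  -52.92418086 1382.32511375]
```

View pics/scene.png

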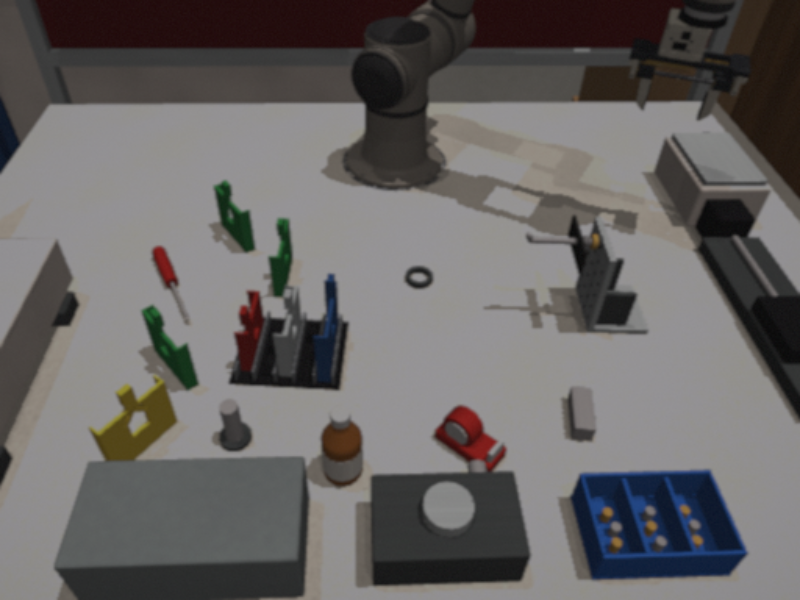

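View pics/top.png

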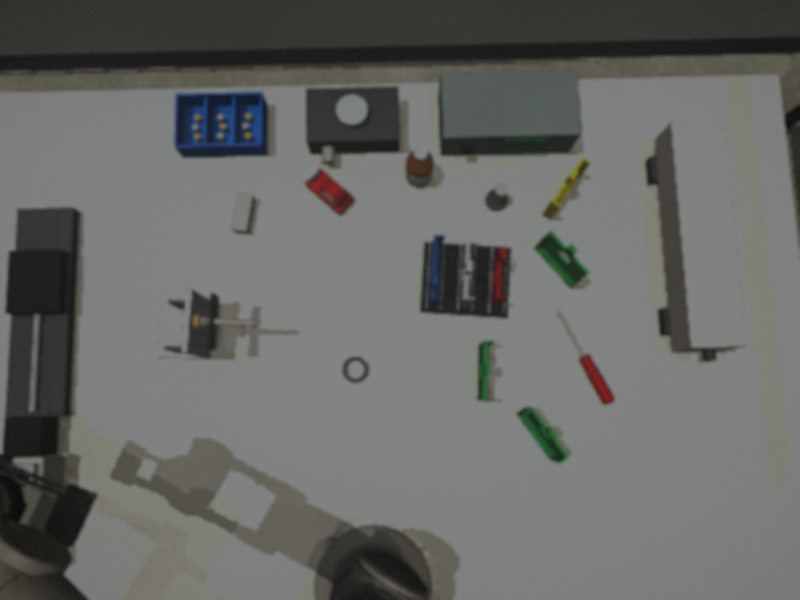

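The scene view shows the rack at (290,350), holding red (250,335), aluminium (288,335) and blue (327,330) left to right. The bracket is at (600,270) and its hook points left. The look-alikes are three green ones and one yellow one, all outside the rack. The top view shows the same: blue (435,272), aluminium (467,275), red (501,275), rod from (200,322) to (258,322).

Run:
```python
from h import *
D={n:np.load(n+'.npz') for n in('scene','top')}
big=[]
for n in D:
    P=D[n]['P'];im=D[n]['im'];hsv=cv2.cvtColor(im,cv2.COLOR_RGB2HSV).astype(int);H,S,V=hsv[...,0],hsv[...,1],hsv[...,2]
    X,Y,Z=P[...,0],P[...,1],P[...,2]
    ok=D[n]['d']>0
    reg=ok&(Z>-20)&(X>300)&(X<620)&(Y>-320)&(Y<0)
    tab={'large':(S>120)&(H>100)&(H<130),'middle':(S<60),'small':(S>120)&((H<8)|(H>170))}
    for k,(zt,ze) in {'large':(140,106),'middle':(132,98),'small':(124,90)}.items():
        mk=reg&tab[k]
        a=mk&(Z>ze+8)&(Z<zt+12); b=mk&(Z>ze-12)&(Z<ze+5)
        for nm,q in(('tab',a),('edge',b)):
            if q.sum()>3:
                vv,uu=np.nonzero(q);print(n,k,nm,q.sum(),'px',uu.mean().round(),vv.mean().round(),'lo',np.percentile(P[q],3,axis=0).round(1),'med',np.median(P[q],axis=0).round(1),'hi',np.percentile(P[q],97,axis=0).round(1))
    # bracket
    reg=ok&(X>250)&(X<620)&(Y>60)&(Y<420)
    q=reg&(Z>140)&(Z<175)
    print(n,'bracket top',q.sum(),np.percentile(P[q],2,axis=0).round(1),np.percentile(P[q],98,axis=0).round(1))
    pts=P[q]; 
    for y in range(100,340,12):
        s=pts[(pts[:,1]>=y)&(pts[:,1]<y+12)]
        if len(s): print('  y',y,len(s),'x',np.percentile(s[:,0],[5,50,95]).round(1),'z',np.percentile(s[:,2],[5,50,95]).round(1))
    # table
    q=ok&(X>300)&(X<500)&(Y>0)&(Y<60);print('table z',np.median(Z[q]))
im=D['top']['im'];a=cv2.resize(im[130:245,90:345][:,:,::-1],(790,356),interpolation=cv2.INTER_CUBIC)
cv2.imwrite('pics/crop.png',cv2.convertScaleAbs(a,alpha=1.6))
```

```text
scene large tab 47 px 211.0 182.0 lo [ 535.6 -128.3  115.5] med [ 547.  -123.3  129.6] hi [ 549.3 -119.2  142.1]
scene large edge 71 px 211.0 200.0 lo [ 546.1 -129.6   94.9] med [ 579.5 -124.4  106.6] hi [ 614.  -119.8  109.4]
scene middle tab 113 px 182.0 183.0 lo [ 376.1 -254.1  107.1] med [ 567.  -187.5  125.5] hi [ 596.4 -124.1  141. ]
scene middle edge 203 px 182.0 195.0 lo [ 389.5 -265.    86.8] med [ 572.  -187.6   96.6] hi [ 616.6 -135.2  101.3]
scene small tab 52 px 156.0 202.0 lo [ 581.3 -250.5  100.3] med [ 591.9 -245.6  116.7] hi [ 598.1 -243.7  125.8]
scene small edge 121 px 160.0 202.0 lo [ 514.2 -257.4   78.9] med [ 561.9 -243.9   88.2] hi [ 604.3 -238.8   92.4]
scene bracket top 631 [427.2 185.4 141.8] [531.  307.9 167.4]
  y 172 10 x [468.  471.6 475. ] z [154.7 162.3 164.5]
  y 184 24 x [469.5 473.  476.1] z [148.3 154.5 163.1]
  y 196 19 x [469.8 473.6 476.1] z [148.8 153.1 155.4]
  y 208 20 x [469.7 474.3 476.9] z [148.  152.8 156. ]
  y 220 20 x [470.2 475.2 477.5] z [149.  152.4 156.4]
  y 232 19 x [469.7 475.  478.3] z [148.8 153.8 156.2]
  y 244 24 x [472.  47
[... 1056 characters left out ...]
310.  169. ]
  y 172 3 x [465.3 468.  470. ] z [162.1 164.8 165.6]
  y 184 13 x [465.3 468.7 472.5] z [154.2 162.3 164.8]
  y 196 13 x [466.1 469.3 472.2] z [152.9 155.5 158.9]
  y 208 19 x [467.  471.6 475.4] z [151.5 153.9 161.1]
  y 220 19 x [467.1 472.2 475.3] z [152.5 156.8 159.3]
  y 232 17 x [467.6 470.7 475.8] z [152.4 155.1 157.6]
  y 244 17 x [467.8 473.  476.3] z [152.2 155.2 156.8]
  y 256 173 x [430.2 473.3 515.8] z [142.7 163.  169.3]
  y 268 31 x [431.  473.6 482. ] z [152.5 157.  165. ]
  y 280 42 x [464.  473.6 484.7] z [150.8 159.6 164.1]
  y 292 145 x [432.5 482.2 526.5] z [142.8 156.8 163.1]
  y 304 93 x [423.7 458.5 517.5] z [152.  158.4 163.4]
table z 0.8470907279745794
```

View pics/crop.png

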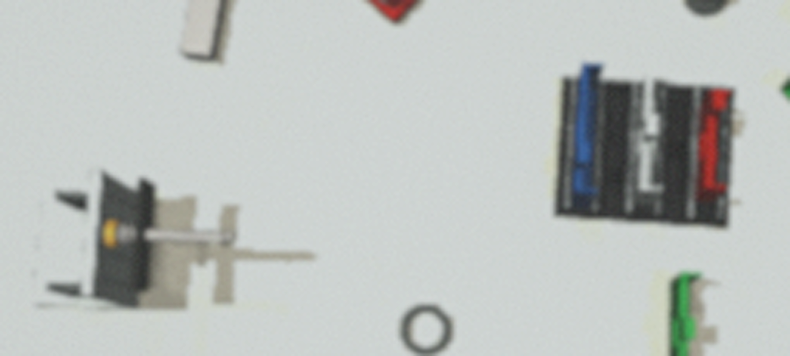

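The crop confirms blue, aluminium and red in the rack at (588,130), (650,135) and (715,145). They are the only trays of those colours, while the green and yellow ones stand outside the rack. Next I'll fit the headings and work out the first move.

```bash
cat >> h.py <<'E'
from scipy.spatial.transform import Rotation as Ro
def goto(p,th,p0=None,rot0=None):
    """units row to tool-down pose with tool y = heading th of bracket/rack y axis"""
    o=bot.get_obs(); p0=o['tool_pos'] if p0 is None else p0
    R0=Ro.from_euler('xyz',o['tcp_rot'] if rot0 is None else rot0)
    R1=Ro.from_euler('xyz',[np.pi,0,np.pi+th])
    return (R0.inv().apply(np.array(p)-p0)/200).round(4),((R0.inv()*R1).as_rotvec()/np.radians(60)).round(4)
E
python3 - <<'E'
from h import *
D={n:np.load(n+'.npz') for n in('scene','top')}
def fit(s,name):
    s=s[:,:2].astype(np.float32)
    vx,vy,x0,y0=cv2.fitLine(s,cv2.DIST_HUBER,0,.01,.01).ravel(); 
    a=np.arctan2(vy,vx); a=(a+np.pi/4)%(np.pi/2)-np.pi/4
    print('  ',name,len(s),'yaw',a.round(4),'at',x0.round(1),y0.round(1))
for n in D:
    P=D[n]['P'];im=D[n]['im'];hsv=cv2.cvtColor(im,cv2.COLOR_RGB2HSV).astype(int);H,S=hsv[...,0],hsv[...,1]
    ok=D[n]['d']>0;X,Y,Z=np.moveaxis(P,-1,0);print(n)
    def sel(x0,x1,y0,y1,z0,z1,m=True): return P[ok&(X>x0)&(X<x1)&(Y>y0)&(Y<y1)&(Z>z0)&(Z<z1)&m]
    fit(sel(410,545,285,325,151,175),'plate top'); fit(sel(410,545,248,264,155,175),'pad top')
    fit(sel(455,490,170,250,148,170),'rod')
    blue=(S>120)&(H>100)&(H<130);red=(S>120)&((H<8)|(H>170))
    fit(sel(480,640,-150,-100,96,150,blue),'large');fit(sel(505,620,-200,-165,90,140,S<60),'mid');fit(sel(505,620,-260,-230,82,130,red),'small')
for p in ([537,-124,215],[537,-124,109]): print(p,*goto(p,-.06))
E
```

```text
scene
   plate top 195 yaw -0.0628 at 483.2 300.2
   pad top 111 yaw -0.0495 at 479.9 259.3
   rod 120 yaw -0.0623 at 474.3 212.9
   large 161 yaw -0.1192 at 575.9 -125.4
   mid 205 yaw -0.0991 at 570.4 -185.3
   small 155 yaw -0.0749 at 573.2 -244.3
top
   plate top 221 yaw -0.0622 at 475.5 302.4
   pad top 100 yaw -0.0456 at 476.2 260.6
   rod 92 yaw -0.0789 at 470.7 216.4
   large 99 yaw -0.0741 at 563.1 -123.9
   mid 127 yaw -0.089 at 563.2 -184.1
   small 99 yaw -0.0677 at 559.8 -243.1
[537, -124, 215] [-2.7144 -2.1465  0.058 ] [-0.0012 -0.0004 -0.3254]
[537, -124, 109] [-2.7145 -2.1458  0.588 ] [-0.0012 -0.0004 -0.3254]
```

{"api": "send_rows", "payload": {
  "rows": [
    {"x": -0.2,"y": -0.15,"az": -0.1,"jaw": -0.2},
    {"x": -0.4,"y": -0.3,"az": -0.2,"jaw": -0.2},
    {"x": -0.6,"y": -0.45,"az": -0.325,"jaw": -0.2},
    {"x": -0.8,"y": -0.6,"az": -0.325,"jaw": -0.2},
    {"x": -1,"y": -0.8,"az": -0.325,"jaw": -0.2},
    {"x": -1,"y": -0.9,"az": -0.325,"jaw": -0.2},
    {"x": -1,"y": -1,"az": -0.325,"jaw": -0.2},
    {"x": -1,"y": -1,"az": -0.325,"jaw": -0.2},
    {"x": -1,"y": -1,"az": -0.325,"jaw": -0.2},
    {"x": -1,"y": -1,"az": -0.325,"jaw": -0.2}
  ]
}}

```text
schema error: expected keys x, y, z, ax, ay, az, jaw
```

Run:
```python
from h import *
print(*goto([537,-124,220],-.065), bot.get_obs()['tcp_rot'])
```

```text
[-2.7144 -2.1466  0.033 ] [-0.0012 -0.0004 -0.3206] [-3.14024543e+00 -1.74565141e-04  2.74082789e+00]
```

{"api": "send_rows", "payload": {
  "rows": [
    {"x": -0.2,"y": -0.15,"z": 0,"ax": 0,"ay": 0,"az": -0.1,"jaw": -0.2},
    {"x": -0.4,"y": -0.3,"z": 0,"ax": 0,"ay": 0,"az": -0.2,"jaw": -0.2},
    {"x": -0.6,"y": -0.45,"z": 0,"ax": 0,"ay": 0,"az": -0.325,"jaw": -0.2},
    {"x": -0.8,"y": -0.65,"z": 0,"ax": 0,"ay": 0,"az": -0.325,"jaw": -0.2},
    {"x": -1,"y": -0.8,"z": 0,"ax": 0,"ay": 0,"az": -0.325,"jaw": -0.2},
    {"x": -1,"y": -1,"z": 0,"ax": 0,"ay": 0,"az": -0.325,"jaw": -0.2},
    {"x": -1,"y": -1,"z": 0,"ax": 0,"ay": 0,"az": -0.325,"jaw": -0.2},
    {"x": -1,"y": -1,"z": 0,"ax": 0,"ay": 0,"az": -0.325,"jaw": -0.2},
    {"x": -1,"y": -1,"z": 0,"ax": 0,"ay": 0,"az": -0.325,"jaw": -0.2},
    {"x": -1,"y": -1,"z": 0,"ax": 0,"ay": 0,"az": -0.325,"jaw": -0.2}
  ]
}}

```text
time: 1.35
tool_pos: [311.0, 221.9, 226.6]
tcp_rot: [3.142, -0.0, 3.082]
contact_force: [0.1, -0.4, -0.1]
grip_width: 37.0
finger_force: 0.0
```

Run:
```python
from h import *
print(*goto([537,-124,220],-.065), bot.get_obs()['tcp_rot'])
```

```text
[-1.2306 -1.6594  0.0327] [ 0.     -0.0002  0.0055] [ 3.14155604e+00 -1.69273206e-04  3.08239931e+00]
```

{"api": "send_rows", "payload": {
  "rows": [
    {"x": -0.15,"y": -0.2,"z": 0,"ax": 0,"ay": 0,"az": 0.004,"jaw": -0.2},
    {"x": -0.3,"y": -0.4,"z": 0,"ax": 0,"ay": 0,"az": 0.004,"jaw": -0.2},
    {"x": -0.45,"y": -0.65,"z": 0,"ax": 0,"ay": 0,"az": 0.004,"jaw": -0.2},
    {"x": -0.65,"y": -0.9,"z": 0,"ax": 0,"ay": 0,"az": 0.004,"jaw": -0.2},
    {"x": -0.8,"y": -1,"z": 0,"ax": 0,"ay": 0,"az": 0.004,"jaw": -0.2},
    {"x": -1,"y": -1,"z": 0,"ax": 0,"ay": 0,"az": 0.004,"jaw": -0.2},
    {"x": -1,"y": -1,"z": 0,"ax": 0,"ay": 0,"az": 0.004,"jaw": -0.2},
    {"x": -1,"y": -1,"z": 0,"ax": 0,"ay": 0,"az": 0.004,"jaw": -0.2},
    {"x": -1,"y": -1,"z": 0,"ax": 0,"ay": 0,"az": 0.004,"jaw": -0.2},
    {"x": -1,"y": -1,"z": 0,"ax": 0,"ay": 0,"az": 0.004,"jaw": -0.2}
  ]
}}

```text
time: 2.6
tool_pos: [498.0, 9.9, 227.1]
tcp_rot: [3.142, 0.0, 3.078]
contact_force: [0.3, 0.0, 1.0]
grip_width: 36.4
finger_force: 0.0
```

{"api": "send_rows", "payload": {
  "rows": [
    {"x": -0.06,"y": -0.2,"z": 0,"ax": 0,"ay": 0,"az": 0,"jaw": -0.2},
    {"x": -0.12,"y": -0.4,"z": 0,"ax": 0,"ay": 0,"az": 0,"jaw": -0.2},
    {"x": -0.2,"y": -0.6,"z": 0,"ax": 0,"ay": 0,"az": 0,"jaw": -0.2},
    {"x": -0.23,"y": -0.66,"z": 0,"ax": 0,"ay": 0,"az": 0,"jaw": -0.2},
    {"x": -0.23,"y": -0.66,"z": 0,"ax": 0,"ay": 0,"az": 0,"jaw": -0.2},
    {"x": -0.23,"y": -0.66,"z": 0,"ax": 0,"ay": 0,"az": 0,"jaw": -0.2},
    {"x": -0.23,"y": -0.66,"z": 0,"ax": 0,"ay": 0,"az": 0,"jaw": -0.2},
    {"x": -0.23,"y": -0.66,"z": 0,"ax": 0,"ay": 0,"az": 0,"jaw": -0.2},
    {"x": -0.23,"y": -0.66,"z": 0,"ax": 0,"ay": 0,"az": 0,"jaw": -0.2},
    {"x": -0.23,"y": -0.66,"z": 0,"ax": 0,"ay": 0,"az": 0,"jaw": -0.2}
  ]
}}

```text
time: 3.85
tool_pos: [535.9, -125.1, 226.7]
tcp_rot: [3.142, 0.0, 3.077]
contact_force: [0.6, 0.4, -0.5]
grip_width: 36.4
finger_force: 0.0
```

```bash
cat >> h.py <<'E'
def wrist():
    o=bot.get_obs(); m=bot.camera_model('wrist'); f=192/np.tan(np.radians(m['vertical_fov'])/2)
    im,d=bot.capture('wrist')
    v,u=np.mgrid[0:384,0:512]; x=u-m['cx'];y=v-m['cy'];r=np.hypot(x,y)+1e-9; a=r/f
    t=np.tan(np.minimum(a,1.5)); P=np.stack([x/r*t*d,y/r*t*d,d],-1)
    T=np.array(m['T_tool_cam']); P=P@T[:3,:3].T+T[:3,3]
    P=Ro.from_euler('xyz',o['tcp_rot']).apply(P.reshape(-1,3)).reshape(P.shape)+o['tool_pos']
    P[(d<=0)|(a>1.5)]=np.nan
    return im,P
def fit(s,name):
    s=s[:,:2].astype(np.float32)
    vx,vy,x0,y0=cv2.fitLine(s,cv2.DIST_HUBER,0,.01,.01).ravel()
    a=np.arctan2(vy,vx); a=(a+np.pi/4)%(np.pi/2)-np.pi/4
    print('  ',name,len(s),'yaw',a.round(4),'at',x0.round(1),y0.round(1))
E
python3 - <<'E'
from h import *
im,P=wrist(); np.savez('w1.npz',im=im,P=P)
cv2.imwrite('pics/w1.png',cv2.convertScaleAbs(im[:,:,::-1],alpha=1.4))
print(bot.get_obs()['tool_pos'],bot.camera_model('wrist')['T_tool_cam'])
hsv=cv2.cvtColor(im,cv2.COLOR_RGB2HSV).astype(int);H,S=hsv[...,0],hsv[...,1];X,Y,Z=np.moveaxis(P,-1,0)
C={'large':((S>100)&(H>100)&(H<130),106,140),'middle':((S<60),98,132),'small':((S>100)&((H<8)|(H>170)),90,124)}
for k,(m,ze,zt) in C.items():
    q=m&(X>480)&(X<640)&(Y>-280)&(Y<-90)
    if k=='middle': q&=(Y<-165)&(Y>-205)
    for nm,a in(('tabtop',q&(Z>zt-6)&(Z<zt+7)),('edge',q&(abs(Z-ze)<5))):
        if a.sum()<5: print(k,nm,a.sum());continue
        print(k,nm,a.sum(),*[np.percentile(P[a],p,axis=0).round(1) for p in(2,50,98)]);fit(P[a],nm)
E
```

```text
[ 535.84303257 -125.10047136  226.72855258] [[-1.15863538e-03 -9.54277109e-01 -2.98921153e-01  8.09285452e+01]
 [ 9.99999323e-01 -1.13664724e-03 -2.47416909e-04 -5.27168937e-02]
 [-1.03663613e-04 -2.98921238e-01  9.54277781e-01 -1.57478019e+02]
 [ 0.00000000e+00  0.00000000e+00  0.00000000e+00  1.00000000e+00]]
large tabtop 234 [ 529.9 -128.7  135.2] [ 538.3 -124.1  139.4] [ 547.8 -119.4  140.7]
   tabtop 234 yaw -0.0573 at 538.4 -124.0
large edge 526 [ 508.4 -142.5  102.8] [ 579.8 -126.5  105.4] [ 626.9 -117.9  106.7]
   edge 526 yaw -0.092 at 571.6 -125.8
middle tabtop 220 [ 553.6 -191.   126.7] [ 561.4 -185.8  131.2] [ 571.7 -181.   132.5]
   tabtop 220 yaw -0.0392 at 561.8 -185.8
middle edge 413 [ 509.6 -193.1   93.7] [ 534.2 -181.6   97.4] [ 583.3 -176.9  102.1]
   edge 413 yaw -0.035 at 539.2 -181.6
small tabtop 46 [ 578.2 -252.4  118.6] [ 579.4 -247.4  122.7] [ 582.3 -243.   124.5]
   tabtop 46 yaw -0.1685 at 579.5 -247.0
small edge 423 [ 511.4 -251.6   85.5] [ 543.  -242.7   89.3] [ 594.8 -237.1   93.5]
   edge 423 yaw -0.0487 at 550.3 -242.4
```

View pics/w1.png

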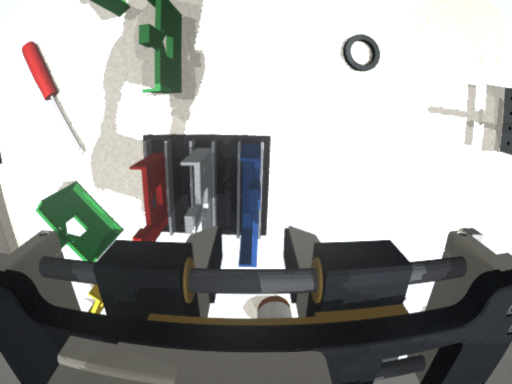

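The wrist view shows the blue tab at (250,255) between the open fingers, with aluminium (200,190) and red (152,195) to its left. The measured tab heights and sizes match. Descending to grip blue.

{"api": "send_rows", "payload": {
  "rows": [
    {"x": -0.013,"y": 0.005,"z": 0.12,"ax": 0,"ay": 0,"az": 0,"jaw": -0.2},
    {"x": -0.013,"y": 0.005,"z": 0.25,"ax": 0,"ay": 0,"az": 0,"jaw": -0.2},
    {"x": -0.013,"y": 0.005,"z": 0.4,"ax": 0,"ay": 0,"az": 0,"jaw": -0.2},
    {"x": -0.013,"y": 0.005,"z": 0.52,"ax": 0,"ay": 0,"az": 0,"jaw": -0.2},
    {"x": -0.013,"y": 0.005,"z": 0.57,"ax": 0,"ay": 0,"az": 0,"jaw": -0.2},
    {"x": -0.013,"y": 0.005,"z": 0.587,"ax": 0,"ay": 0,"az": 0,"jaw": -0.2},
    {"x": -0.013,"y": 0.005,"z": 0.587,"ax": 0,"ay": 0,"az": 0,"jaw": -1},
    {"x": -0.013,"y": 0.005,"z": 0.587,"ax": 0,"ay": 0,"az": 0,"jaw": -1},
    {"x": -0.013,"y": 0.005,"z": 0.587,"ax": 0,"ay": 0,"az": 0,"jaw": -1},
    {"x": -0.013,"y": 0.005,"z": 0.587,"ax": 0,"ay": 0,"az": 0,"jaw": -1}
  ]
}}

```text
time: 5.15
tool_pos: [538.8, -124.5, 109.9]
tcp_rot: [-3.141, 0.001, 3.077]
contact_force: [-0.0, 0.2, 3.3]
grip_width: 9.9
finger_force: 30.0
```

{"api": "send_rows", "payload": {
  "rows": [
    {"x": 0,"y": 0,"z": -0.05,"ax": 0,"ay": 0,"az": 0,"jaw": -1},
    {"x": 0,"y": 0,"z": -0.15,"ax": 0,"ay": 0,"az": 0,"jaw": -1},
    {"x": 0,"y": 0,"z": -0.25,"ax": 0,"ay": 0,"az": 0,"jaw": -1},
    {"x": 0.02,"y": 0.05,"z": -0.35,"ax": 0,"ay": 0,"az": 0,"jaw": -1},
    {"x": 0.06,"y": 0.15,"z": -0.4,"ax": 0,"ay": 0,"az": 0,"jaw": -1},
    {"x": 0.12,"y": 0.3,"z": -0.4,"ax": 0,"ay": 0,"az": 0,"jaw": -1},
    {"x": 0.2,"y": 0.48,"z": -0.4,"ax": 0,"ay": 0,"az": 0,"jaw": -1},
    {"x": 0.28,"y": 0.66,"z": -0.4,"ax": 0,"ay": 0,"az": 0,"jaw": -1},
    {"x": 0.36,"y": 0.84,"z": -0.4,"ax": 0,"ay": 0,"az": 0,"jaw": -1},
    {"x": 0.42,"y": 1,"z": -0.4,"ax": 0,"ay": 0,"az": 0,"jaw": -1}
  ]
}}

```text
time: 6.4
tool_pos: [465.9, 82.7, 189.2]
tcp_rot: [3.141, -0.001, 3.078]
contact_force: [0.1, -0.7, -1.9]
grip_width: 9.7
finger_force: 30.0
```

{"api": "send_rows", "payload": {
  "rows": [
    {"x": 0.06,"y": 0.13,"z": 0,"ax": 0,"ay": 0,"az": 0,"jaw": -1},
    {"x": 0.11,"y": 0.24,"z": 0,"ax": 0,"ay": 0,"az": 0,"jaw": -1},
    {"x": 0.15,"y": 0.32,"z": 0,"ax": 0,"ay": 0,"az": 0,"jaw": -1},
    {"x": 0.17,"y": 0.37,"z": 0,"ax": 0,"ay": 0,"az": 0,"jaw": -1},
    {"x": 0.17,"y": 0.39,"z": 0,"ax": 0,"ay": 0,"az": 0,"jaw": -1},
    {"x": 0.17,"y": 0.39,"z": 0,"ax": 0,"ay": 0,"az": 0,"jaw": -1},
    {"x": 0.17,"y": 0.39,"z": 0,"ax": 0,"ay": 0,"az": 0,"jaw": -1},
    {"x": 0.17,"y": 0.39,"z": 0,"ax": 0,"ay": 0,"az": 0,"jaw": -1},
    {"x": 0.17,"y": 0.39,"z": 0,"ax": 0,"ay": 0,"az": 0,"jaw": -1},
    {"x": 0.17,"y": 0.39,"z": 0,"ax": 0,"ay": 0,"az": 0,"jaw": -1}
  ]
}}

```text
time: 7.65
tool_pos: [438.8, 160.5, 189.3]
tcp_rot: [3.142, 0.0, 3.077]
contact_force: [0.6, 0.6, -3.1]
grip_width: 9.9
finger_force: 30.0
```

Run:
```python
from h import *
o=bot.get_obs();print(o['tool_pos'],o['contact_force'],o['moment'])
im,P=wrist(); np.savez('w2.npz',im=im,P=P)
cv2.imwrite('pics/w2.png',cv2.convertScaleAbs(im[:,:,::-1],alpha=1.4))
X,Y,Z=np.moveaxis(P,-1,0);hsv=cv2.cvtColor(im,cv2.COLOR_RGB2HSV).astype(int);H,S=hsv[...,0],hsv[...,1]
b=(S>100)&(H>100)&(H<130)&(Z>100)&(Z<200)
print('blue',b.sum(),*[np.percentile(P[b],p,axis=0).round(1) for p in(1,50,99)])
e=b&(Y>150)&(Z<192);
for x0 in range(400,540,20):
    s=P[b&(X>x0)&(X<x0+20)]
    if len(s)>3: print(x0,len(s),'zmax',np.percentile(s[:,2],97).round(1),'y',np.percentile(s[:,1],[3,97]).round(1))
q=~b&(X>455)&(X<490)&(Y>168)&(Y<262)&(Z>146)&(Z<172)
for y in range(168,262,8):
    s=P[q&(Y>=y)&(Y<y+8)]
    if len(s)>3: print(y,len(s),'x',np.percentile(s[:,0],[5,50,95]).round(1),'z',np.percentile(s[:,2],[50,95]).round(1))
fit(P[q&(Y>185)&(Y<245)],'rod')
q=(X>410)&(X<545)&(Y>235)&(Y<275)&(Z>158)&(Z<175);s=P[q];print('pad',q.sum(),np.percentile(s,[2,50,98],axis=0).round(1));fit(s,'pad')
q=(X>410)&(X<545)&(Y>285)&(Y<325)&(Z>150)&(Z<165);s=P[q];print('plate',q.sum());fit(s,'plate') if len(s)>5 else 0
```

```text
[438.778917   160.54234248 189.31997151] [ 0.57312268  0.59334548 -3.14660657] [0.03889987 0.04183553 0.00278737]
blue 876 [408.3 142.6 127. ] [481.7 158.5 184.6] [526.  165.7 197.8]
400 223 zmax 186.1 y [149.5 165.8]
420 201 zmax 198.4 y [157.9 165.2]
480 173 zmax 185.7 y [155.6 161.1]
500 19 zmax 185.2 y [155.5 160.2]
520 260 zmax 157.3 y [142.5 152.5]
240 86 x [467.4 469.4 474.3] z [153.3 154.8]
248 111 x [467.6 470.6 476.1] z [153.4 154.8]
256 444 x [456.7 468.8 483.9] z [157.2 165.7]
   rod 45 yaw 0.6602 at 469.2 242.8
pad 958 [[426.2 256.7 158.2]
 [457.8 261.6 164.8]
 [518.8 268.3 166.4]]
   pad 958 yaw -0.061 at 462.5 261.1
plate 1552
   plate 1552 yaw -0.0664 at 462.2 301.0
```

View pics/w2.png

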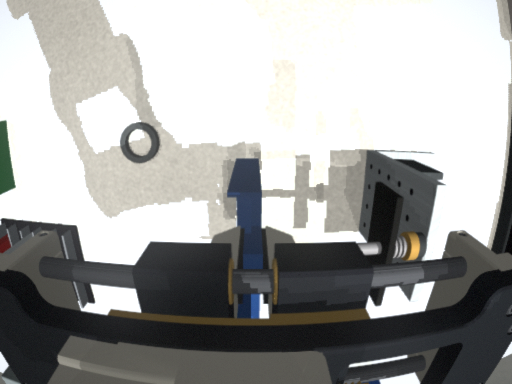

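The view shows the blue tray hanging level in the fingers at (248,220), with its rear plate just short of the hook. The rod shows at (370,248) and the pad and plate at (400,210). Next I pass over the tip, lower, and slide.

{"api": "send_rows", "payload": {
  "rows": [
    {"x": 0.008,"y": 0.03,"z": 0,"ax": 0,"ay": 0,"az": 0,"jaw": -1},
    {"x": 0.008,"y": 0.09,"z": 0,"ax": 0,"ay": 0,"az": 0,"jaw": -1},
    {"x": 0.008,"y": 0.15,"z": 0,"ax": 0,"ay": 0,"az": 0,"jaw": -1},
    {"x": 0.008,"y": 0.21,"z": 0,"ax": 0,"ay": 0,"az": 0,"jaw": -1},
    {"x": 0.008,"y": 0.22,"z": 0.03,"ax": 0,"ay": 0,"az": 0,"jaw": -1},
    {"x": 0.008,"y": 0.24,"z": 0.06,"ax": 0,"ay": 0,"az": 0,"jaw": -1},
    {"x": 0.008,"y": 0.28,"z": 0.08,"ax": 0,"ay": 0,"az": 0,"jaw": -1},
    {"x": 0.008,"y": 0.33,"z": 0.085,"ax": 0,"ay": 0,"az": 0,"jaw": -1},
    {"x": 0.008,"y": 0.37,"z": 0.085,"ax": 0,"ay": 0,"az": 0,"jaw": -1},
    {"x": 0.008,"y": 0.39,"z": 0.085,"ax": 0,"ay": 0,"az": 0,"jaw": -1}
  ]
}}

```text
time: 8.95
tool_pos: [442.3, 239.3, 172.5]
tcp_rot: [3.141, 0.0, 3.077]
contact_force: [0.4, -0.2, -1.9]
grip_width: 10.1
finger_force: 30.0
```

{"api": "send_rows", "payload": {
  "rows": [
    {"x": 0,"y": 0.01,"z": 0.004,"ax": 0,"ay": 0,"az": 0,"jaw": -1},
    {"x": 0,"y": 0.02,"z": 0.006,"ax": 0,"ay": 0,"az": 0,"jaw": -1},
    {"x": 0,"y": 0.03,"z": 0.006,"ax": 0,"ay": 0,"az": 0,"jaw": -1},
    {"x": 0,"y": 0.04,"z": 0.006,"ax": 0,"ay": 0,"az": 0,"jaw": -1},
    {"x": 0,"y": 0.045,"z": 0.006,"ax": 0,"ay": 0,"az": 0,"jaw": -1},
    {"x": 0,"y": 0.05,"z": 0.006,"ax": 0,"ay": 0,"az": 0,"jaw": -1},
    {"x": 0,"y": 0.055,"z": 0.006,"ax": 0,"ay": 0,"az": 0,"jaw": -1},
    {"x": 0,"y": 0.055,"z": 0.006,"ax": 0,"ay": 0,"az": 0,"jaw": -1},
    {"x": 0,"y": 0.055,"z": 0.006,"ax": 0,"ay": 0,"az": 0,"jaw": -1},
    {"x": 0,"y": 0.055,"z": 0.006,"ax": 0,"ay": 0,"az": 0,"jaw": -1}
  ]
}}

```text
time: 10.2
tool_pos: [442.9, 249.6, 171.1]
tcp_rot: [3.141, 0.0, 3.077]
contact_force: [-0.2, -0.2, -2.6]
grip_width: 9.9
finger_force: 30.0
```

{"api": "send_rows", "payload": {
  "rows": [
    {"x": 0,"y": 0.005,"z": 0.002,"ax": 0,"ay": 0,"az": 0,"jaw": -1},
    {"x": 0,"y": 0.01,"z": 0.002,"ax": 0,"ay": 0,"az": 0,"jaw": -1},
    {"x": 0,"y": 0.013,"z": 0.002,"ax": 0,"ay": 0,"az": 0,"jaw": -1},
    {"x": 0,"y": 0.016,"z": 0.002,"ax": 0,"ay": 0,"az": 0,"jaw": -1},
    {"x": 0,"y": 0.018,"z": 0.002,"ax": 0,"ay": 0,"az": 0,"jaw": -1},
    {"x": 0,"y": 0.02,"z": 0.002,"ax": 0,"ay": 0,"az": 0,"jaw": -1},
    {"x": 0,"y": 0.02,"z": 0.002,"ax": 0,"ay": 0,"az": 0,"jaw": -1},
    {"x": 0,"y": 0.02,"z": 0.002,"ax": 0,"ay": 0,"az": 0,"jaw": -1},
    {"x": 0,"y": 0.02,"z": 0.002,"ax": 0,"ay": 0,"az": 0,"jaw": -1},
    {"x": 0,"y": 0.02,"z": 0.002,"ax": 0,"ay": 0,"az": 0,"jaw": -1}
  ]
}}

```text
time: 11.45
tool_pos: [443.0, 253.6, 170.7]
tcp_rot: [3.142, -0.0, 3.077]
contact_force: [-2.5, -0.4, 0.8]
grip_width: 9.7
finger_force: 30.0
```

{"api": "send_rows", "payload": {
  "rows": [
    {"x": 0.003,"y": 0.003,"z": -0.001,"ax": 0,"ay": 0,"az": 0,"jaw": -1},
    {"x": 0.005,"y": 0.006,"z": -0.001,"ax": 0,"ay": 0,"az": 0,"jaw": -1},
    {"x": 0.005,"y": 0.009,"z": -0.001,"ax": 0,"ay": 0,"az": 0,"jaw": -1},
    {"x": 0.005,"y": 0.012,"z": -0.001,"ax": 0,"ay": 0,"az": 0,"jaw": -1},
    {"x": 0.005,"y": 0.015,"z": -0.001,"ax": 0,"ay": 0,"az": 0,"jaw": -1},
    {"x": 0.005,"y": 0.016,"z": -0.001,"ax": 0,"ay": 0,"az": 0,"jaw": -1},
    {"x": 0.005,"y": 0.016,"z": -0.001,"ax": 0,"ay": 0,"az": 0,"jaw": -1},
    {"x": 0.005,"y": 0.016,"z": -0.001,"ax": 0,"ay": 0,"az": 0,"jaw": -1},
    {"x": 0.005,"y": 0.016,"z": -0.001,"ax": 0,"ay": 0,"az": 0,"jaw": -1},
    {"x": 0.005,"y": 0.016,"z": -0.001,"ax": 0,"ay": 0,"az": 0,"jaw": -1}
  ]
}}

```text
time: 12.7
tool_pos: [442.6, 256.8, 171.0]
tcp_rot: [3.142, 0.001, 3.077]
contact_force: [2.2, -2.7, -0.4]
grip_width: 9.8
finger_force: 30.0
```

{"api": "send_rows", "payload": {
  "rows": [
    {"x": -0.002,"y": 0.003,"z": 0,"ax": 0,"ay": 0,"az": 0,"jaw": -1},
    {"x": -0.002,"y": 0.006,"z": 0,"ax": 0,"ay": 0,"az": 0,"jaw": -1},
    {"x": -0.002,"y": 0.009,"z": 0,"ax": 0,"ay": 0,"az": 0,"jaw": -1},
    {"x": -0.002,"y": 0.01,"z": 0,"ax": 0,"ay": 0,"az": 0,"jaw": -1},
    {"x": -0.002,"y": 0.01,"z": 0,"ax": 0,"ay": 0,"az": 0,"jaw": -1},
    {"x": -0.002,"y": 0.01,"z": 0,"ax": 0,"ay": 0,"az": 0,"jaw": -1},
    {"x": -0.002,"y": 0.01,"z": 0,"ax": 0,"ay": 0,"az": 0,"jaw": -1},
    {"x": -0.002,"y": 0.01,"z": 0,"ax": 0,"ay": 0,"az": 0,"jaw": -1},
    {"x": -0.002,"y": 0.01,"z": 0,"ax": 0,"ay": 0,"az": 0,"jaw": -1},
    {"x": -0.002,"y": 0.01,"z": 0,"ax": 0,"ay": 0,"az": 0,"jaw": -1}
  ]
}}

```text
time: 13.95
tool_pos: [442.6, 257.9, 171.0]
tcp_rot: [-3.14, -0.001, 3.077]
contact_force: [1.4, -7.0, 2.7]
grip_width: 10.0
finger_force: 30.0
```

{"api": "send_rows", "payload": {
  "rows": [
    {"x": 0,"y": 0.004,"z": 0,"ax": 0,"ay": 0,"az": 0,"jaw": -1},
    {"x": 0,"y": 0.008,"z": 0,"ax": 0,"ay": 0,"az": 0,"jaw": -1},
    {"x": 0,"y": 0.011,"z": 0,"ax": 0,"ay": 0,"az": 0,"jaw": -1},
    {"x": 0,"y": 0.011,"z": 0,"ax": 0,"ay": 0,"az": 0,"jaw": -1},
    {"x": 0,"y": 0.011,"z": 0,"ax": 0,"ay": 0,"az": 0,"jaw": -1},
    {"x": 0,"y": 0.011,"z": 0,"ax": 0,"ay": 0,"az": 0,"jaw": -1},
    {"x": 0,"y": 0.011,"z": 0,"ax": 0,"ay": 0,"az": 0,"jaw": -1},
    {"x": 0,"y": 0.011,"z": 0,"ax": 0,"ay": 0,"az": 0,"jaw": -1},
    {"x": 0,"y": 0.011,"z": 0,"ax": 0,"ay": 0,"az": 0,"jaw": -1},
    {"x": 0,"y": 0.011,"z": 0,"ax": 0,"ay": 0,"az": 0,"jaw": -1}
  ]
}}

```text
time: 15.2
tool_pos: [442.6, 259.0, 171.0]
tcp_rot: [-3.138, -0.001, 3.077]
contact_force: [0.3, -12.4, 4.3]
grip_width: 9.9
finger_force: 30.0
```

Run:
```python
from h import *
o=bot.get_obs();print(o['tool_pos'],o['contact_force'],o['moment'])
```

```text
[442.61293894 259.0484667  170.99653608] [  0.31487642 -12.40263611   4.30159575] [-2.10840058 -0.06559634  0.03203488]
```

{"api": "send_rows", "payload": {
  "rows": [
    {"x": 0,"y": 0,"z": 0,"ax": 0,"ay": 0,"az": 0,"jaw": -1},
    {"x": 0,"y": 0,"z": 0,"ax": 0,"ay": 0,"az": 0,"jaw": -1},
    {"x": 0,"y": 0,"z": 0,"ax": 0,"ay": 0,"az": 0,"jaw": -1},
    {"x": 0,"y": 0,"z": 0,"ax": 0,"ay": 0,"az": 0,"jaw": -1},
    {"x": 0,"y": -0.006,"z": 0,"ax": 0,"ay": 0,"az": 0,"jaw": -1},
    {"x": 0,"y": -0.012,"z": 0,"ax": 0,"ay": 0,"az": 0,"jaw": -1},
    {"x": 0,"y": -0.018,"z": 0,"ax": 0,"ay": 0,"az": 0,"jaw": -1},
    {"x": 0,"y": -0.024,"z": 0,"ax": 0,"ay": 0,"az": 0,"jaw": -1},
    {"x": 0,"y": -0.024,"z": 0,"ax": 0,"ay": 0,"az": 0,"jaw": -1},
    {"x": 0,"y": -0.024,"z": 0,"ax": 0,"ay": 0,"az": 0,"jaw": -1}
  ]
}}

```text
time: 16.45
tool_pos: [442.7, 256.5, 171.0]
tcp_rot: [3.141, 0.0, 3.077]
contact_force: [1.3, -1.9, 1.6]
grip_width: 9.8
finger_force: 30.0
```

{"api": "send_rows", "payload": {
  "rows": [
    {"x": 0,"y": -0.001,"z": 0,"ax": 0,"ay": 0,"az": 0,"jaw": -0.6},
    {"x": 0,"y": -0.001,"z": 0,"ax": 0,"ay": 0,"az": 0,"jaw": -0.2},
    {"x": 0,"y": -0.001,"z": 0,"ax": 0,"ay": 0,"az": 0,"jaw": -0.2},
    {"x": 0,"y": 0,"z": -0.08,"ax": 0,"ay": 0,"az": 0,"jaw": -0.2},
    {"x": 0,"y": 0,"z": -0.2,"ax": 0,"ay": 0,"az": 0,"jaw": -0.2},
    {"x": 0,"y": -0.03,"z": -0.25,"ax": 0,"ay": 0,"az": 0,"jaw": -0.2},
    {"x": -0.05,"y": -0.2,"z": -0.25,"ax": 0,"ay": 0,"az": 0,"jaw": -0.2},
    {"x": -0.15,"y": -0.45,"z": -0.25,"ax": 0,"ay": 0,"az": 0,"jaw": -0.2},
    {"x": -0.25,"y": -0.7,"z": -0.25,"ax": 0,"ay": 0,"az": 0,"jaw": -0.2},
    {"x": -0.34,"y": -0.95,"z": -0.25,"ax": 0,"ay": 0,"az": 0,"jaw": -0.2}
  ]
}}

```text
time: 17.7
tool_pos: [498.3, 60.4, 220.5]
tcp_rot: [3.141, -0.0, 3.077]
contact_force: [0.9, -0.1, -0.2]
grip_width: 36.7
finger_force: 0.0
```

Run:
```python
from h import *
print(*goto([562.3,-186,221],-.063), bot.get_obs()['tcp_rot'])
im,d=bot.capture('scene'); m,f=cam('scene');P=cloud('scene',d,m,f)
hsv=cv2.cvtColor(im,cv2.COLOR_RGB2HSV).astype(int);H,S=hsv[...,0],hsv[...,1];X,Y,Z=np.moveaxis(P,-1,0)
b=(S>100)&(H>100)&(H<130)&(Y>100)&(Y<350)&(X>380)&(X<560)&(Z>40);s=P[b]
print('blue hung',b.sum(),np.percentile(s,[1,50,99],axis=0).round(1)); fit(s[s[:,2]>120],'yaw')
cv2.imwrite('pics/s2.png',cv2.resize(cv2.convertScaleAbs(im[110:230,290:450][:,:,::-1],alpha=1.6),(800,600),interpolation=cv2.INTER_CUBIC))
```

```text
[-0.3988 -1.2087 -0.0027] [ 0.0001 -0.0004 -0.0015] [ 3.14147320e+00 -4.16468549e-04  3.07704732e+00]
blue hung 804 [[413.4 235.5  68.5]
 [477.4 252.3 124.8]
 [535.2 260.9 200.6]]
   yaw 432 yaw -0.0597 at 474.1 252.7
```

View pics/s2.png

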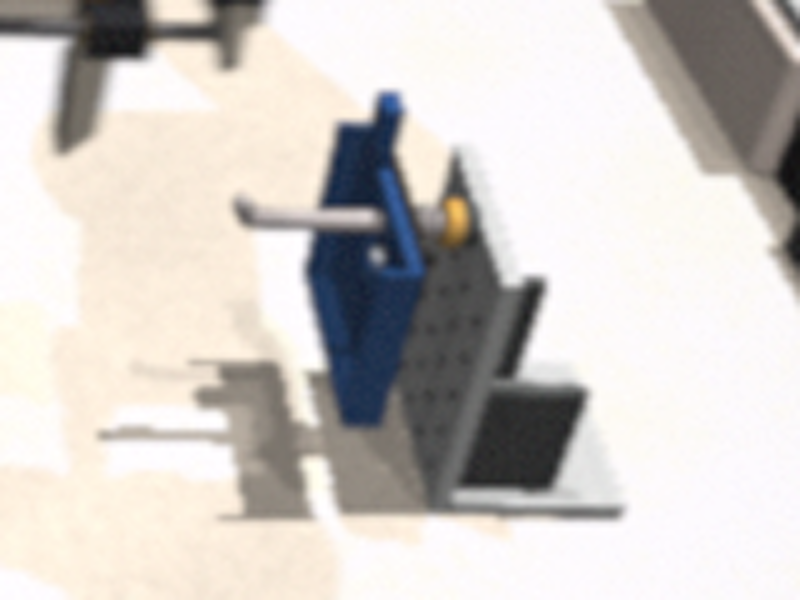

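The crop shows the blue tray hanging level on the rod at (365,270), with its rims outward. On to the middle tray.

{"api": "send_rows", "payload": {
  "rows": [
    {"x": -0.08,"y": -0.25,"z": 0,"ax": 0,"ay": 0,"az": 0,"jaw": -0.2},
    {"x": -0.16,"y": -0.5,"z": 0,"ax": 0,"ay": 0,"az": 0,"jaw": -0.2},
    {"x": -0.25,"y": -0.75,"z": 0,"ax": 0,"ay": 0,"az": 0,"jaw": -0.2},
    {"x": -0.33,"y": -1,"z": 0,"ax": 0,"ay": 0,"az": 0,"jaw": -0.2},
    {"x": -0.399,"y": -1,"z": 0.1,"ax": 0,"ay": 0,"az": 0,"jaw": -0.2},
    {"x": -0.399,"y": -1,"z": 0.15,"ax": 0,"ay": 0,"az": 0,"jaw": -0.2},
    {"x": -0.399,"y": -1,"z": 0.15,"ax": 0,"ay": 0,"az": 0,"jaw": -0.2},
    {"x": -0.399,"y": -1,"z": 0.15,"ax": 0,"ay": 0,"az": 0,"jaw": -0.2},
    {"x": -0.399,"y": -1,"z": 0.15,"ax": 0,"ay": 0,"az": 0,"jaw": -0.2},
    {"x": -0.399,"y": -1,"z": 0.15,"ax": 0,"ay": 0,"az": 0,"jaw": -0.2}
  ]
}}

```text
time: 19.0
tool_pos: [565.1, -142.3, 191.5]
tcp_rot: [-3.141, 0.001, 3.077]
contact_force: [0.1, 0.0, -0.4]
grip_width: 37.1
finger_force: 0.0
```

{"api": "send_rows", "payload": {
  "rows": [
    {"x": 0,"y": -0.12,"z": 0,"ax": 0,"ay": 0,"az": 0,"jaw": -0.2},
    {"x": 0,"y": -0.209,"z": 0.05,"ax": 0,"ay": 0,"az": 0,"jaw": -0.2},
    {"x": 0,"y": -0.209,"z": 0.18,"ax": 0,"ay": 0,"az": 0,"jaw": -0.2},
    {"x": 0,"y": -0.209,"z": 0.32,"ax": 0,"ay": 0,"az": 0,"jaw": -0.2},
    {"x": 0,"y": -0.209,"z": 0.42,"ax": 0,"ay": 0,"az": 0,"jaw": -0.2},
    {"x": 0,"y": -0.209,"z": 0.445,"ax": 0,"ay": 0,"az": 0,"jaw": -0.2},
    {"x": 0,"y": -0.209,"z": 0.445,"ax": 0,"ay": 0,"az": 0,"jaw": -0.5},
    {"x": 0,"y": -0.209,"z": 0.445,"ax": 0,"ay": 0,"az": 0,"jaw": -1},
    {"x": 0,"y": -0.209,"z": 0.445,"ax": 0,"ay": 0,"az": 0,"jaw": -1},
    {"x": 0,"y": -0.209,"z": 0.445,"ax": 0,"ay": 0,"az": 0,"jaw": -1}
  ]
}}

```text
time: 20.25
tool_pos: [562.7, -184.5, 102.7]
tcp_rot: [-3.141, 0.001, 3.077]
contact_force: [-0.4, -0.8, 2.7]
grip_width: 9.9
finger_force: 29.9
```

{"api": "send_rows", "payload": {
  "rows": [
    {"x": 0,"y": 0,"z": -0.06,"ax": 0,"ay": 0,"az": 0,"jaw": -1},
    {"x": 0,"y": 0,"z": -0.18,"ax": 0,"ay": 0,"az": 0,"jaw": -1},
    {"x": 0,"y": 0,"z": -0.3,"ax": 0,"ay": 0,"az": 0,"jaw": -1},
    {"x": 0.02,"y": 0.05,"z": -0.4,"ax": 0,"ay": 0,"az": 0,"jaw": -1},
    {"x": 0.06,"y": 0.16,"z": -0.435,"ax": 0,"ay": 0,"az": 0,"jaw": -1},
    {"x": 0.11,"y": 0.32,"z": -0.435,"ax": 0,"ay": 0,"az": 0,"jaw": -1},
    {"x": 0.17,"y": 0.5,"z": -0.435,"ax": 0,"ay": 0,"az": 0,"jaw": -1},
    {"x": 0.23,"y": 0.68,"z": -0.435,"ax": 0,"ay": 0,"az": 0,"jaw": -1},
    {"x": 0.29,"y": 0.86,"z": -0.435,"ax": 0,"ay": 0,"az": 0,"jaw": -1},
    {"x": 0.35,"y": 1,"z": -0.435,"ax": 0,"ay": 0,"az": 0,"jaw": -1}
  ]
}}

```text
time: 21.5
tool_pos: [503.7, 22.4, 188.5]
tcp_rot: [3.141, -0.002, 3.078]
contact_force: [0.6, -0.8, -2.0]
grip_width: 9.5
finger_force: 29.9
```

{"api": "send_rows", "payload": {
  "rows": [
    {"x": 0.06,"y": 0.16,"z": 0,"ax": 0,"ay": 0,"az": 0,"jaw": -1},
    {"x": 0.12,"y": 0.32,"z": 0,"ax": 0,"ay": 0,"az": 0,"jaw": -1},
    {"x": 0.18,"y": 0.46,"z": 0,"ax": 0,"ay": 0,"az": 0,"jaw": -1},
    {"x": 0.22,"y": 0.57,"z": 0,"ax": 0,"ay": 0,"az": 0,"jaw": -1},
    {"x": 0.24,"y": 0.64,"z": 0,"ax": 0,"ay": 0,"az": 0,"jaw": -1},
    {"x": 0.24,"y": 0.68,"z": 0,"ax": 0,"ay": 0,"az": 0,"jaw": -1},
    {"x": 0.24,"y": 0.688,"z": 0,"ax": 0,"ay": 0,"az": 0,"jaw": -1},
    {"x": 0.24,"y": 0.688,"z": 0,"ax": 0,"ay": 0,"az": 0,"jaw": -1},
    {"x": 0.24,"y": 0.688,"z": 0,"ax": 0,"ay": 0,"az": 0,"jaw": -1},
    {"x": 0.24,"y": 0.688,"z": 0,"ax": 0,"ay": 0,"az": 0,"jaw": -1}
  ]
}}

```text
time: 22.75
tool_pos: [466.5, 159.9, 188.9]
tcp_rot: [3.142, -0.0, 3.076]
contact_force: [0.3, 0.2, -1.3]
grip_width: 9.7
finger_force: 29.9
```

Run:
```python
from h import *
o=bot.get_obs();print(o['tool_pos'],o['contact_force'],o['moment'])
im,P=wrist();X,Y,Z=np.moveaxis(P,-1,0);S=cv2.cvtColor(im,cv2.COLOR_RGB2HSV)[...,1]
q=(S<70)&(X>400)&(X<540)&(Y>138)&(Y<172)&(Z>120)&(Z<200)
for x0 in range(405,530,10):
    s=P[q&(X>x0)&(X<x0+10)]
    if len(s)>5: print(x0,len(s),'x',np.percentile(s[:,0],[2,98]).round(1),'z97',np.percentile(s[:,2],97).round(1),'y',np.percentile(s[:,1],[3,97]).round(1))
```

```text
[466.47356801 159.89534441 188.91421432] [ 0.32864076  0.23204099 -1.32911941] [ 0.00058783 -0.0250516  -0.02357867]
405 525 x [413.  414.8] z97 184.2 y [148.8 167.7]
415 265 x [415.1 424.7] z97 184.9 y [149.5 167.6]
425 189 x [425.3 434.7] z97 185.0 y [161.1 167.1]
435 181 x [435.3 444.8] z97 184.8 y [160.6 166.5]
445 205 x [445.1 455. ] z97 199.4 y [143.2 165.9]
455 405 x [455.1 459.1] z97 199.5 y [148.6 170.7]
505 65 x [508.3 514.9] z97 184.6 y [155.6 161.2]
515 168 x [515.4 519.9] z97 184.5 y [147.  160.7]
```

{"api": "send_rows", "payload": {
  "rows": [
    {"x": 0,"y": 0.03,"z": 0,"ax": 0,"ay": 0,"az": 0,"jaw": -1},
    {"x": 0,"y": 0.09,"z": 0,"ax": 0,"ay": 0,"az": 0,"jaw": -1},
    {"x": 0,"y": 0.15,"z": 0,"ax": 0,"ay": 0,"az": 0,"jaw": -1},
    {"x": 0,"y": 0.21,"z": 0,"ax": 0,"ay": 0,"az": 0,"jaw": -1},
    {"x": 0,"y": 0.22,"z": 0.03,"ax": 0,"ay": 0,"az": 0,"jaw": -1},
    {"x": 0,"y": 0.24,"z": 0.06,"ax": 0,"ay": 0,"az": 0,"jaw": -1},
    {"x": 0,"y": 0.28,"z": 0.08,"ax": 0,"ay": 0,"az": 0,"jaw": -1},
    {"x": 0,"y": 0.33,"z": 0.083,"ax": 0,"ay": 0,"az": 0,"jaw": -1},
    {"x": 0,"y": 0.37,"z": 0.083,"ax": 0,"ay": 0,"az": 0,"jaw": -1},
    {"x": 0,"y": 0.39,"z": 0.083,"ax": 0,"ay": 0,"az": 0,"jaw": -1}
  ]
}}

```text
time: 24.05
tool_pos: [471.5, 238.8, 172.5]
tcp_rot: [3.141, 0.0, 3.078]
contact_force: [0.2, 0.3, -2.6]
grip_width: 9.9
finger_force: 29.9
```

{"api": "send_rows", "payload": {
  "rows": [
    {"x": 0,"y": 0.006,"z": 0.003,"ax": 0,"ay": 0,"az": 0,"jaw": -1},
    {"x": 0,"y": 0.012,"z": 0.003,"ax": 0,"ay": 0,"az": 0,"jaw": -1},
    {"x": 0,"y": 0.018,"z": 0.003,"ax": 0,"ay": 0,"az": 0,"jaw": -1},
    {"x": 0,"y": 0.024,"z": 0.003,"ax": 0,"ay": 0,"az": 0,"jaw": -1},
    {"x": 0,"y": 0.03,"z": 0.003,"ax": 0,"ay": 0,"az": 0,"jaw": -1},
    {"x": 0,"y": 0.036,"z": 0.003,"ax": 0,"ay": 0,"az": 0,"jaw": -1},
    {"x": 0,"y": 0.042,"z": 0.003,"ax": 0,"ay": 0,"az": 0,"jaw": -1},
    {"x": 0,"y": 0.045,"z": 0.003,"ax": 0,"ay": 0,"az": 0,"jaw": -1},
    {"x": 0,"y": 0.045,"z": 0.003,"ax": 0,"ay": 0,"az": 0,"jaw": -1},
    {"x": 0,"y": 0.045,"z": 0.003,"ax": 0,"ay": 0,"az": 0,"jaw": -1}
  ]
}}

```text
time: 25.3
tool_pos: [472.0, 247.2, 171.7]
tcp_rot: [3.141, 0.0, 3.077]
contact_force: [-1.0, -0.1, -1.9]
grip_width: 10.1
finger_force: 29.9
```

{"api": "send_rows", "payload": {
  "rows": [
    {"x": 0,"y": 0.003,"z": 0.002,"ax": 0,"ay": 0,"az": 0,"jaw": -1},
    {"x": 0,"y": 0.006,"z": 0.002,"ax": 0,"ay": 0,"az": 0,"jaw": -1},
    {"x": 0,"y": 0.009,"z": 0.002,"ax": 0,"ay": 0,"az": 0,"jaw": -1},
    {"x": 0,"y": 0.012,"z": 0.002,"ax": 0,"ay": 0,"az": 0,"jaw": -1},
    {"x": 0,"y": 0.015,"z": 0.002,"ax": 0,"ay": 0,"az": 0,"jaw": -1},
    {"x": 0,"y": 0.017,"z": 0.002,"ax": 0,"ay": 0,"az": 0,"jaw": -1},
    {"x": 0,"y": 0.017,"z": 0.002,"ax": 0,"ay": 0,"az": 0,"jaw": -1},
    {"x": 0,"y": 0.017,"z": 0.002,"ax": 0,"ay": 0,"az": 0,"jaw": -1},
    {"x": 0,"y": 0.017,"z": 0.002,"ax": 0,"ay": 0,"az": 0,"jaw": -1},
    {"x": 0,"y": 0.017,"z": 0.002,"ax": 0,"ay": 0,"az": 0,"jaw": -1}
  ]
}}

```text
time: 26.55
tool_pos: [472.2, 249.5, 171.5]
tcp_rot: [-3.14, -0.0, 3.077]
contact_force: [-2.7, -7.0, 2.7]
grip_width: 10.0
finger_force: 30.0
```

{"api": "send_rows", "payload": {
  "rows": [
    {"x": 0.002,"y": 0.004,"z": 0,"ax": 0,"ay": 0,"az": 0,"jaw": -1},
    {"x": 0.002,"y": 0.008,"z": 0,"ax": 0,"ay": 0,"az": 0,"jaw": -1},
    {"x": 0.002,"y": 0.01,"z": 0,"ax": 0,"ay": 0,"az": 0,"jaw": -1},
    {"x": 0.002,"y": 0.01,"z": 0,"ax": 0,"ay": 0,"az": 0,"jaw": -1},
    {"x": 0.002,"y": 0.01,"z": 0,"ax": 0,"ay": 0,"az": 0,"jaw": -1},
    {"x": 0.002,"y": 0.01,"z": 0,"ax": 0,"ay": 0,"az": 0,"jaw": -1},
    {"x": 0.002,"y": 0.01,"z": 0,"ax": 0,"ay": 0,"az": 0,"jaw": -1},
    {"x": 0.002,"y": 0.01,"z": 0,"ax": 0,"ay": 0,"az": 0,"jaw": -1},
    {"x": 0.002,"y": 0.01,"z": 0,"ax": 0,"ay": 0,"az": 0,"jaw": -1},
    {"x": 0.002,"y": 0.01,"z": 0,"ax": 0,"ay": 0,"az": 0,"jaw": -1}
  ]
}}

```text
time: 27.8
tool_pos: [472.2, 250.6, 171.5]
tcp_rot: [-3.138, 0.0, 3.077]
contact_force: [-1.7, -10.8, 3.1]
grip_width: 9.8
finger_force: 30.0
```

{"api": "send_rows", "payload": {
  "rows": [
    {"x": 0,"y": 0.003,"z": 0,"ax": 0,"ay": 0,"az": 0,"jaw": -1},
    {"x": 0,"y": 0.003,"z": 0,"ax": 0,"ay": 0,"az": 0,"jaw": -1},
    {"x": 0,"y": 0.003,"z": 0,"ax": 0,"ay": 0,"az": 0,"jaw": -1},
    {"x": 0,"y": 0.003,"z": 0,"ax": 0,"ay": 0,"az": 0,"jaw": -1},
    {"x": 0,"y": 0.003,"z": 0,"ax": 0,"ay": 0,"az": 0,"jaw": -1},
    {"x": 0,"y": 0.003,"z": 0,"ax": 0,"ay": 0,"az": 0,"jaw": -1},
    {"x": 0,"y": 0.003,"z": 0,"ax": 0,"ay": 0,"az": 0,"jaw": -1},
    {"x": 0,"y": 0.003,"z": 0,"ax": 0,"ay": 0,"az": 0,"jaw": -1},
    {"x": 0,"y": 0.003,"z": 0,"ax": 0,"ay": 0,"az": 0,"jaw": -1},
    {"x": 0,"y": 0.003,"z": 0,"ax": 0,"ay": 0,"az": 0,"jaw": -1}
  ]
}}

```text
time: 29.05
tool_pos: [472.2, 250.9, 171.5]
tcp_rot: [-3.137, 0.0, 3.077]
contact_force: [-1.2, -11.1, 3.8]
grip_width: 9.7
finger_force: 30.0
```

{"api": "send_rows", "payload": {
  "rows": [
    {"x": 0,"y": -0.006,"z": 0,"ax": 0,"ay": 0,"az": 0,"jaw": -1},
    {"x": 0,"y": -0.012,"z": 0,"ax": 0,"ay": 0,"az": 0,"jaw": -1},
    {"x": 0,"y": -0.018,"z": 0,"ax": 0,"ay": 0,"az": 0,"jaw": -1},
    {"x": 0,"y": -0.023,"z": 0,"ax": 0,"ay": 0,"az": 0,"jaw": -1},
    {"x": 0,"y": -0.025,"z": 0,"ax": 0,"ay": 0,"az": 0,"jaw": -1},
    {"x": 0,"y": -0.025,"z": 0,"ax": 0,"ay": 0,"az": 0,"jaw": -1},
    {"x": 0,"y": -0.025,"z": 0,"ax": 0,"ay": 0,"az": 0,"jaw": -1},
    {"x": 0,"y": -0.025,"z": 0,"ax": 0,"ay": 0,"az": 0,"jaw": -1},
    {"x": 0,"y": -0.025,"z": 0,"ax": 0,"ay": 0,"az": 0,"jaw": -1},
    {"x": 0,"y": -0.025,"z": 0,"ax": 0,"ay": 0,"az": 0,"jaw": -1}
  ]
}}

```text
time: 30.3
tool_pos: [471.9, 248.3, 171.5]
tcp_rot: [3.141, 0.001, 3.077]
contact_force: [1.7, 1.8, 1.3]
grip_width: 9.7
finger_force: 30.0
```

{"api": "send_rows", "payload": {
  "rows": [
    {"x": 0,"y": 0.005,"z": 0,"ax": 0,"ay": 0,"az": 0,"jaw": -1},
    {"x": 0,"y": 0.005,"z": 0,"ax": 0,"ay": 0,"az": 0,"jaw": -0.6},
    {"x": 0,"y": 0.005,"z": 0,"ax": 0,"ay": 0,"az": 0,"jaw": -0.2},
    {"x": 0,"y": 0.005,"z": 0,"ax": 0,"ay": 0,"az": 0,"jaw": -0.2},
    {"x": 0,"y": 0.005,"z": -0.08,"ax": 0,"ay": 0,"az": 0,"jaw": -0.2},
    {"x": 0,"y": 0.005,"z": -0.2,"ax": 0,"ay": 0,"az": 0,"jaw": -0.2},
    {"x": 0,"y": -0.03,"z": -0.25,"ax": 0,"ay": 0,"az": 0,"jaw": -0.2},
    {"x": -0.05,"y": -0.2,"z": -0.25,"ax": 0,"ay": 0,"az": 0,"jaw": -0.2},
    {"x": -0.12,"y": -0.45,"z": -0.25,"ax": 0,"ay": 0,"az": 0,"jaw": -0.2},
    {"x": -0.2,"y": -0.7,"z": -0.25,"ax": 0,"ay": 0,"az": 0,"jaw": -0.2}
  ]
}}

```text
time: 31.55
tool_pos: [502.2, 104.3, 220.9]
tcp_rot: [-3.142, -0.001, 3.078]
contact_force: [-0.5, -0.0, -0.0]
grip_width: 36.7
finger_force: 0.0
```

{"api": "send_rows", "payload": {
  "rows": [
    {"x": -0.08,"y": -0.25,"z": 0,"ax": 0,"ay": 0,"az": 0,"jaw": -0.2},
    {"x": -0.16,"y": -0.5,"z": 0,"ax": 0,"ay": 0,"az": 0,"jaw": -0.2},
    {"x": -0.24,"y": -0.75,"z": 0,"ax": 0,"ay": 0,"az": 0,"jaw": -0.2},
    {"x": -0.32,"y": -1,"z": 0,"ax": 0,"ay": 0,"az": 0,"jaw": -0.2},
    {"x": -0.4,"y": -1,"z": 0,"ax": 0,"ay": 0,"az": 0,"jaw": -0.2},
    {"x": -0.48,"y": -1,"z": 0,"ax": 0,"ay": 0,"az": 0,"jaw": -0.2},
    {"x": -0.53,"y": -1,"z": 0,"ax": 0,"ay": 0,"az": 0,"jaw": -0.2},
    {"x": -0.53,"y": -1,"z": 0,"ax": 0,"ay": 0,"az": 0,"jaw": -0.2},
    {"x": -0.53,"y": -1,"z": 0,"ax": 0,"ay": 0,"az": 0,"jaw": -0.2},
    {"x": -0.53,"y": -1,"z": 0,"ax": 0,"ay": 0,"az": 0,"jaw": -0.2}
  ]
}}

```text
time: 32.8
tool_pos: [595.0, -100.4, 221.5]
tcp_rot: [3.142, 0.0, 3.077]
contact_force: [0.0, -0.4, 0.4]
grip_width: 36.9
finger_force: 0.0
```

Run:
```python
from h import *
im,P=wrist();X,Y,Z=np.moveaxis(P,-1,0);hsv=cv2.cvtColor(im,cv2.COLOR_RGB2HSV).astype(int);H,S=hsv[...,0],hsv[...,1]
q=(S>100)&((H<8)|(H>170))&(X>480)&(X<640)&(Y>-290)&(Y<-200)
for n,a in(('tab',q&(abs(Z-123)<6)),('edge',q&(abs(Z-90)<5))):
    if a.sum()>5: print(n,a.sum(),np.percentile(P[a],[2,50,98],axis=0).round(1))
c=np.array([587,-247.5,93])
print(*goto(c,-.0646),bot.get_obs()['tool_pos'])
im,d=bot.capture('scene')
cv2.imwrite('pics/s3.png',cv2.resize(cv2.convertScaleAbs(im[110:230,290:450][:,:,::-1],alpha=1.6),(800,600),interpolation=cv2.INTER_CUBIC))
```

```text
tab 154 [[ 578.4 -253.1  121.3]
 [ 586.4 -247.8  123.3]
 [ 595.5 -243.4  124.5]]
edge 448 [[ 512.1 -252.    85.6]
 [ 544.1 -242.2   89.2]
 [ 600.3 -236.9   91.4]]
[-0.007  -0.7366  0.6426] [0.     0.0001 0.0002] [ 595.07612121 -100.40682838  221.51462958]
```

View pics/s3.png

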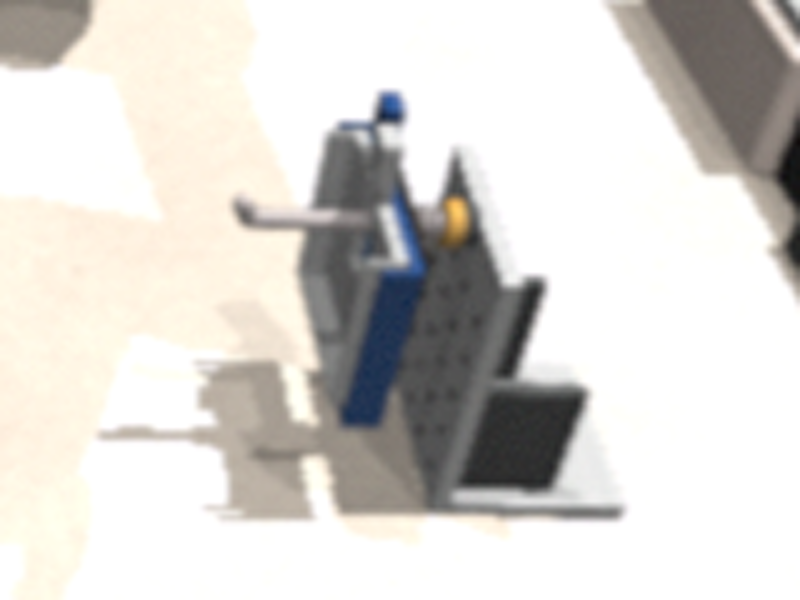

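The crop shows the aluminium tray nested inside the blue one on the rod at (365,270). The red tab is confirmed at (587,-248), top at 124.

{"api": "send_rows", "payload": {
  "rows": [
    {"x": -0.007,"y": -0.2,"z": 0,"ax": 0,"ay": 0,"az": 0,"jaw": -0.2},
    {"x": -0.007,"y": -0.45,"z": 0.08,"ax": 0,"ay": 0,"az": 0,"jaw": -0.2},
    {"x": -0.007,"y": -0.68,"z": 0.16,"ax": 0,"ay": 0,"az": 0,"jaw": -0.2},
    {"x": -0.007,"y": -0.738,"z": 0.28,"ax": 0,"ay": 0,"az": 0,"jaw": -0.2},
    {"x": -0.007,"y": -0.738,"z": 0.42,"ax": 0,"ay": 0,"az": 0,"jaw": -0.2},
    {"x": -0.007,"y": -0.738,"z": 0.56,"ax": 0,"ay": 0,"az": 0,"jaw": -0.2},
    {"x": -0.007,"y": -0.738,"z": 0.64,"ax": 0,"ay": 0,"az": 0,"jaw": -0.4},
    {"x": -0.007,"y": -0.738,"z": 0.64,"ax": 0,"ay": 0,"az": 0,"jaw": -1},
    {"x": -0.007,"y": -0.738,"z": 0.64,"ax": 0,"ay": 0,"az": 0,"jaw": -1},
    {"x": -0.007,"y": -0.738,"z": 0.64,"ax": 0,"ay": 0,"az": 0,"jaw": -1}
  ]
}}

```text
time: 34.15
tool_pos: [588.0, -248.3, 94.7]
tcp_rot: [-3.141, 0.002, 3.077]
contact_force: [1.2, -0.3, 1.0]
grip_width: 9.9
finger_force: 30.0
```

{"api": "send_rows", "payload": {
  "rows": [
    {"x": 0,"y": 0,"z": -0.06,"ax": 0,"ay": 0,"az": 0,"jaw": -1},
    {"x": 0,"y": 0,"z": -0.18,"ax": 0,"ay": 0,"az": 0,"jaw": -1},
    {"x": 0,"y": 0,"z": -0.3,"ax": 0,"ay": 0,"az": 0,"jaw": -1},
    {"x": 0.02,"y": 0.05,"z": -0.42,"ax": 0,"ay": 0,"az": 0,"jaw": -1},
    {"x": 0.06,"y": 0.16,"z": -0.475,"ax": 0,"ay": 0,"az": 0,"jaw": -1},
    {"x": 0.1,"y": 0.32,"z": -0.475,"ax": 0,"ay": 0,"az": 0,"jaw": -1},
    {"x": 0.15,"y": 0.5,"z": -0.475,"ax": 0,"ay": 0,"az": 0,"jaw": -1},
    {"x": 0.2,"y": 0.68,"z": -0.475,"ax": 0,"ay": 0,"az": 0,"jaw": -1},
    {"x": 0.25,"y": 0.86,"z": -0.475,"ax": 0,"ay": 0,"az": 0,"jaw": -1},
    {"x": 0.3,"y": 1,"z": -0.475,"ax": 0,"ay": 0,"az": 0,"jaw": -1}
  ]
}}

```text
time: 35.4
tool_pos: [539.0, -41.9, 188.4]
tcp_rot: [3.141, -0.001, 3.078]
contact_force: [-0.6, -0.9, -0.9]
grip_width: 9.7
finger_force: 29.9
```

{"api": "send_rows", "payload": {
  "rows": [
    {"x": 0.05,"y": 0.18,"z": 0,"ax": 0,"ay": 0,"az": 0,"jaw": -1},
    {"x": 0.1,"y": 0.38,"z": 0,"ax": 0,"ay": 0,"az": 0,"jaw": -1},
    {"x": 0.15,"y": 0.58,"z": 0,"ax": 0,"ay": 0,"az": 0,"jaw": -1},
    {"x": 0.2,"y": 0.74,"z": 0,"ax": 0,"ay": 0,"az": 0,"jaw": -1},
    {"x": 0.25,"y": 0.86,"z": 0,"ax": 0,"ay": 0,"az": 0,"jaw": -1},
    {"x": 0.28,"y": 0.94,"z": 0,"ax": 0,"ay": 0,"az": 0,"jaw": -1},
    {"x": 0.284,"y": 0.98,"z": 0,"ax": 0,"ay": 0,"az": 0,"jaw": -1},
    {"x": 0.284,"y": 0.99,"z": 0,"ax": 0,"ay": 0,"az": 0,"jaw": -1},
    {"x": 0.284,"y": 0.99,"z": 0,"ax": 0,"ay": 0,"az": 0,"jaw": -1},
    {"x": 0.284,"y": 0.99,"z": 0,"ax": 0,"ay": 0,"az": 0,"jaw": -1}
  ]
}}

```text
time: 36.65
tool_pos: [496.6, 156.1, 188.2]
tcp_rot: [-3.141, -0.0, 3.076]
contact_force: [-0.0, 0.2, -1.6]
grip_width: 9.6
finger_force: 29.9
```

Run:
```python
from h import *
o=bot.get_obs();print(o['tool_pos'],o['contact_force'],o['moment'])
im,P=wrist();X,Y,Z=np.moveaxis(P,-1,0);hsv=cv2.cvtColor(im,cv2.COLOR_RGB2HSV).astype(int);H,S=hsv[...,0],hsv[...,1]
q=(S>100)&((H<8)|(H>170))&(X>400)&(X<560)&(Y>130)&(Y<172)&(Z>100)&(Z<205)
for x0 in range(405,530,10):
    s=P[q&(X>x0)&(X<x0+10)]
    if len(s)>5: print(x0,len(s),'x',np.percentile(s[:,0],[2,98]).round(1),'z97',np.percentile(s[:,2],97).round(1),'y',np.percentile(s[:,1],[3,97]).round(1))
```

```text
[496.61006328 156.12449705 188.22119546] [-0.03677116  0.15053076 -1.58128828] [-0.01248492 -0.00425062 -0.00128975]
415 254 x [419.8 424.6] z97 184.3 y [147.3 165.5]
425 334 x [425.3 434.6] z97 184.4 y [147.5 165. ]
435 376 x [435.2 444.7] z97 184.2 y [146.7 164.6]
445 377 x [445.2 454.8] z97 184.1 y [145.4 163.7]
455 364 x [455.3 464.8] z97 184.1 y [144.6 163.1]
465 349 x [465.3 474.8] z97 184.0 y [144. 162.]
475 330 x [475.2 484.7] z97 183.9 y [143.1 161.1]
485 431 x [485.2 494.5] z97 204.2 y [142.8 160.8]
495 150 x [495.3 504.7] z97 103.5 y [142.2 153.6]
505 274 x [505.3 509.7] z97 144.6 y [142.1 153.2]
```

{"api": "send_rows", "payload": {
  "rows": [
    {"x": 0,"y": 0.03,"z": 0,"ax": 0,"ay": 0,"az": 0,"jaw": -1},
    {"x": 0,"y": 0.09,"z": 0,"ax": 0,"ay": 0,"az": 0,"jaw": -1},
    {"x": 0,"y": 0.15,"z": 0,"ax": 0,"ay": 0,"az": 0,"jaw": -1},
    {"x": 0,"y": 0.22,"z": 0,"ax": 0,"ay": 0,"az": 0,"jaw": -1},
    {"x": 0,"y": 0.23,"z": 0.03,"ax": 0,"ay": 0,"az": 0,"jaw": -1},
    {"x": 0,"y": 0.24,"z": 0.06,"ax": 0,"ay": 0,"az": 0,"jaw": -1},
    {"x": 0,"y": 0.28,"z": 0.078,"ax": 0,"ay": 0,"az": 0,"jaw": -1},
    {"x": 0,"y": 0.32,"z": 0.08,"ax": 0,"ay": 0,"az": 0,"jaw": -1},
    {"x": 0,"y": 0.35,"z": 0.08,"ax": 0,"ay": 0,"az": 0,"jaw": -1},
    {"x": 0,"y": 0.37,"z": 0.08,"ax": 0,"ay": 0,"az": 0,"jaw": -1}
  ]
}}

```text
time: 37.95
tool_pos: [501.1, 231.1, 172.4]
tcp_rot: [3.141, -0.0, 3.077]
contact_force: [-0.6, -0.3, -1.8]
grip_width: 9.5
finger_force: 30.0
```

{"api": "send_rows", "payload": {
  "rows": [
    {"x": 0,"y": 0.006,"z": 0.003,"ax": 0,"ay": 0,"az": 0,"jaw": -1},
    {"x": 0,"y": 0.012,"z": 0.003,"ax": 0,"ay": 0,"az": 0,"jaw": -1},
    {"x": 0,"y": 0.018,"z": 0.003,"ax": 0,"ay": 0,"az": 0,"jaw": -1},
    {"x": 0,"y": 0.024,"z": 0.003,"ax": 0,"ay": 0,"az": 0,"jaw": -1},
    {"x": 0,"y": 0.03,"z": 0.003,"ax": 0,"ay": 0,"az": 0,"jaw": -1},
    {"x": 0,"y": 0.036,"z": 0.003,"ax": 0,"ay": 0,"az": 0,"jaw": -1},
    {"x": 0,"y": 0.042,"z": 0.003,"ax": 0,"ay": 0,"az": 0,"jaw": -1},
    {"x": 0,"y": 0.045,"z": 0.003,"ax": 0,"ay": 0,"az": 0,"jaw": -1},
    {"x": 0,"y": 0.045,"z": 0.003,"ax": 0,"ay": 0,"az": 0,"jaw": -1},
    {"x": 0,"y": 0.045,"z": 0.003,"ax": 0,"ay": 0,"az": 0,"jaw": -1}
  ]
}}

```text
time: 39.2
tool_pos: [501.9, 239.7, 171.8]
tcp_rot: [3.141, 0.0, 3.077]
contact_force: [2.2, -0.5, 0.4]
grip_width: 10.1
finger_force: 30.0
```

{"api": "send_rows", "payload": {
  "rows": [
    {"x": -0.003,"y": 0.003,"z": 0,"ax": 0,"ay": 0,"az": 0,"jaw": -1},
    {"x": -0.003,"y": 0.006,"z": 0,"ax": 0,"ay": 0,"az": 0,"jaw": -1},
    {"x": -0.003,"y": 0.009,"z": 0,"ax": 0,"ay": 0,"az": 0,"jaw": -1},
    {"x": -0.003,"y": 0.012,"z": 0,"ax": 0,"ay": 0,"az": 0,"jaw": -1},
    {"x": -0.003,"y": 0.015,"z": 0,"ax": 0,"ay": 0,"az": 0,"jaw": -1},
    {"x": -0.003,"y": 0.015,"z": 0,"ax": 0,"ay": 0,"az": 0,"jaw": -1},
    {"x": -0.003,"y": 0.015,"z": 0,"ax": 0,"ay": 0,"az": 0,"jaw": -1},
    {"x": -0.003,"y": 0.015,"z": 0,"ax": 0,"ay": 0,"az": 0,"jaw": -1},
    {"x": -0.003,"y": 0.015,"z": 0,"ax": 0,"ay": 0,"az": 0,"jaw": -1},
    {"x": -0.003,"y": 0.015,"z": 0,"ax": 0,"ay": 0,"az": 0,"jaw": -1}
  ]
}}

```text
time: 40.45
tool_pos: [502.4, 241.6, 171.6]
tcp_rot: [-3.14, -0.001, 3.077]
contact_force: [0.7, -5.7, 1.6]
grip_width: 9.6
finger_force: 30.1
```

{"api": "send_rows", "payload": {
  "rows": [
    {"x": 0,"y": 0.005,"z": 0,"ax": 0,"ay": 0,"az": 0,"jaw": -1},
    {"x": 0,"y": 0.01,"z": 0,"ax": 0,"ay": 0,"az": 0,"jaw": -1},
    {"x": 0,"y": 0.015,"z": 0,"ax": 0,"ay": 0,"az": 0,"jaw": -1},
    {"x": 0,"y": 0.015,"z": 0,"ax": 0,"ay": 0,"az": 0,"jaw": -1},
    {"x": 0,"y": 0.015,"z": 0,"ax": 0,"ay": 0,"az": 0,"jaw": -1},
    {"x": 0,"y": 0.015,"z": 0,"ax": 0,"ay": 0,"az": 0,"jaw": -1},
    {"x": 0,"y": 0.015,"z": 0,"ax": 0,"ay": 0,"az": 0,"jaw": -1},
    {"x": 0,"y": 0.015,"z": 0,"ax": 0,"ay": 0,"az": 0,"jaw": -1},
    {"x": 0,"y": 0.015,"z": 0,"ax": 0,"ay": 0,"az": 0,"jaw": -1},
    {"x": 0,"y": 0.015,"z": 0,"ax": 0,"ay": 0,"az": 0,"jaw": -1}
  ]
}}

```text
time: 41.7
tool_pos: [502.6, 243.2, 171.6]
tcp_rot: [-3.137, -0.001, 3.077]
contact_force: [0.6, -12.3, 2.2]
grip_width: 10.1
finger_force: 30.1
```

{"api": "send_rows", "payload": {
  "rows": [
    {"x": 0,"y": 0,"z": 0,"ax": 0,"ay": 0,"az": 0,"jaw": -1},
    {"x": 0,"y": 0,"z": 0,"ax": 0,"ay": 0,"az": 0,"jaw": -1},
    {"x": 0,"y": 0,"z": 0,"ax": 0,"ay": 0,"az": 0,"jaw": -1},
    {"x": 0,"y": 0,"z": 0,"ax": 0,"ay": 0,"az": 0,"jaw": -1},
    {"x": 0,"y": -0.006,"z": 0,"ax": 0,"ay": 0,"az": 0,"jaw": -1},
    {"x": 0,"y": -0.012,"z": 0,"ax": 0,"ay": 0,"az": 0,"jaw": -1},
    {"x": 0,"y": -0.018,"z": 0,"ax": 0,"ay": 0,"az": 0,"jaw": -1},
    {"x": 0,"y": -0.023,"z": 0,"ax": 0,"ay": 0,"az": 0,"jaw": -1},
    {"x": 0,"y": -0.023,"z": 0,"ax": 0,"ay": 0,"az": 0,"jaw": -1},
    {"x": 0,"y": -0.023,"z": 0,"ax": 0,"ay": 0,"az": 0,"jaw": -1}
  ]
}}

```text
time: 42.95
tool_pos: [502.3, 241.2, 171.6]
tcp_rot: [3.141, -0.0, 3.077]
contact_force: [0.4, -1.8, -1.3]
grip_width: 9.7
finger_force: 30.0
```

{"api": "send_rows", "payload": {
  "rows": [
    {"x": 0,"y": -0.003,"z": 0,"ax": 0,"ay": 0,"az": 0,"jaw": -1},
    {"x": 0,"y": -0.003,"z": 0,"ax": 0,"ay": 0,"az": 0,"jaw": -1},
    {"x": 0,"y": -0.003,"z": 0,"ax": 0,"ay": 0,"az": 0,"jaw": -0.7},
    {"x": 0,"y": -0.003,"z": 0,"ax": 0,"ay": 0,"az": 0,"jaw": -0.4},
    {"x": 0,"y": -0.003,"z": 0,"ax": 0,"ay": 0,"az": 0,"jaw": -0.2},
    {"x": 0,"y": -0.003,"z": 0,"ax": 0,"ay": 0,"az": 0,"jaw": -0.2},
    {"x": 0,"y": -0.003,"z": -0.06,"ax": 0,"ay": 0,"az": 0,"jaw": -0.2},
    {"x": 0,"y": -0.003,"z": -0.16,"ax": 0,"ay": 0,"az": 0,"jaw": -0.2},
    {"x": 0,"y": -0.003,"z": -0.3,"ax": 0,"ay": 0,"az": 0,"jaw": -0.2},
    {"x": 0,"y": -0.1,"z": -0.4,"ax": 0,"ay": 0,"az": 0,"jaw": -0.2}
  ]
}}

```text
time: 44.2
tool_pos: [501.5, 221.7, 253.8]
tcp_rot: [3.14, 0.002, 3.078]
contact_force: [0.2, 0.2, 0.4]
grip_width: 37.2
finger_force: 0.0
```

{"api": "send_rows", "payload": {
  "rows": [
    {"x": 0.1,"y": -0.2,"z": 0,"ax": 0,"ay": 0,"az": 0,"jaw": -0.2},
    {"x": 0.2,"y": -0.4,"z": 0,"ax": 0,"ay": 0,"az": 0,"jaw": -0.2},
    {"x": 0.2,"y": -0.6,"z": 0,"ax": 0,"ay": 0,"az": 0,"jaw": -0.2},
    {"x": 0.2,"y": -0.8,"z": 0,"ax": 0,"ay": 0,"az": 0,"jaw": -0.2},
    {"x": 0.2,"y": -0.8,"z": 0,"ax": 0,"ay": 0,"az": 0,"jaw": -0.2},
    {"x": 0.2,"y": -0.8,"z": 0,"ax": 0,"ay": 0,"az": 0,"jaw": -0.2},
    {"x": 0.2,"y": -0.8,"z": 0,"ax": 0,"ay": 0,"az": 0,"jaw": -0.2},
    {"x": 0.2,"y": -0.8,"z": 0,"ax": 0,"ay": 0,"az": 0,"jaw": -0.2},
    {"x": 0.2,"y": -0.8,"z": 0,"ax": 0,"ay": 0,"az": 0,"jaw": -0.2},
    {"x": 0.2,"y": -0.8,"z": 0,"ax": 0,"ay": 0,"az": 0,"jaw": -0.2}
  ]
}}

```text
time: 45.45
tool_pos: [450.9, 64.1, 251.7]
tcp_rot: [3.142, -0.0, 3.077]
contact_force: [0.1, 0.2, 0.3]
grip_width: 37.0
finger_force: 0.0
```

Run:
```python
from h import *
im,d=bot.capture('scene'); m,f=cam('scene');P=cloud('scene',d,m,f)
it,dt=bot.capture('top')
A=cv2.resize(cv2.convertScaleAbs(im[110:230,290:450][:,:,::-1],alpha=1.6),(640,480),interpolation=cv2.INTER_CUBIC)
cv2.imwrite('pics/s4.png',A)
hsv=cv2.cvtColor(im,cv2.COLOR_RGB2HSV).astype(int);H,S=hsv[...,0],hsv[...,1];X,Y,Z=np.moveaxis(P,-1,0)
r=(Y>150)&(Y<300)&(X>380)&(X<560)&(Z>40)
for n,k in(('blue',(S>100)&(H>100)&(H<130)),('red',(S>100)&((H<8)|(H>170))),('alu',(S<70)&(Y<258)&(Z<200)&(X<530)&(X>415))):
    s=P[r&k];t=s[(s[:,2]>164)&(s[:,2]<205)];print(n,len(s),np.percentile(s,[2,50,98],axis=0).round(1).tolist(),len(t),np.percentile(t,[5,95],axis=0).round(1).tolist())
```

```text
blue 269 [[447.5, 238.4, 74.0], [532.3, 248.6, 132.3], [535.5, 260.2, 200.7]] 53 [[443.2, 244.3, 165.0], [532.9, 260.4, 201.3]]
red 481 [[426.9, 224.9, 85.0], [467.0, 239.5, 143.6], [518.8, 247.2, 200.5]] 151 [[433.8, 232.7, 165.6], [516.1, 247.5, 200.6]]
alu 375 [[421.8, 183.8, 80.2], [475.5, 232.5, 152.7], [527.3, 254.0, 197.6]] 100 [[420.4, 232.2, 164.7], [525.3, 254.9, 198.4]]
```

View pics/s4.png

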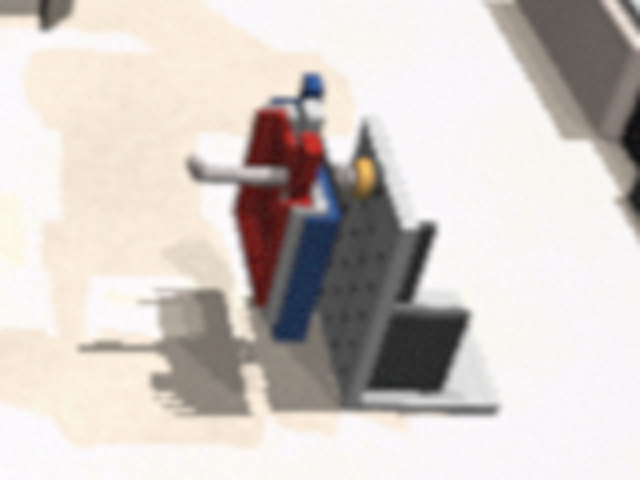

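The crop shows red inside aluminium inside blue, all level on the rod at (290,210), with the tab heights at about 200 as expected. The gripper is well clear, so I'm handing in.

```bash
python3 -c "
from plant import bot
print(bot.close_job())"
```

```text
the job is handed in; nothing more can be done
None
```

I hung the three trays nested and level in the order blue, aluminium, red, pressed home at about 12.4, 11.1 and 12.3 N; the gripper is clear, and I handed the job in at about 45.5 s.

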